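# Sort rotor tubes by cap colour, then plug in each tray's probe

## Robot

A 6-joint arm with a two-finger parallel gripper is mounted at the origin on a cart in front of the work surface, level with it; the furniture and walls round the work are solid. World frame = base frame: x ahead of the robot, y to its left, z up, the work surface at z = 0. Lengths are in m, angles in rad, forces in N, time in s.
With the tool pointing down it reaches from about 0.375 to 0.9 m from the base axis. Payload 3.1 kg.
Tool frame: the origin (TCP) lies midway between the tips of the shut fingers; the grasp point (between the pads) lies 19 mm behind it; x points along the fingers, z is the direction in which the jaws open and shut, and the axes are right-handed (so a half turn about x gives the same grasp; the last joint's range is limited). The gripper opens to 87 mm and grips with 3 to 60 N. Pads are 19 mm wide; open, the fingers measure 117 mm over their backs; the gripper's body (75 mm by 190 mm) begins 51 mm behind the grasp point.
Start: joints at [-1.377, 0.527, 1.433, -0, 1.181, -0.178], TCP at [0.228, -0.582, 0.223] pointing down, gripper open.
Joint ranges: [-3.08, 3.08], [-0.75, 2.2], [0.22, 2.44], [-1.43, 4.57], [0, 2.65], [-2.85, 2.85]. Speed limits (rad/s): [2.79, 2.79, 3.14, 3.14, 3.14, 3.14].

## Interface

Orientations are given as a unit quaternion [x, y, z, w].
In Python, from rig import readout, imaging, robot gives the robot as it stands. The module is installed in compiled form; this text tells all that it offers.
- The arm moves only by the tool play_rows, never from a script. Its argument "rows" is text: rows parted by semicolons, each of 7 numbers parted by spaces: the turn, a rotation vector about the tool's x, y, z in rad, then the shift along the tool's x, y, z in mm, then the closure, from 0 (fully open) to 1 (shut). In form: ax ay az tx ty tz gripper; .... A call has 1 to 8 rows; each row shifts and turns the commanded pose from where the row before left it, along the tool's axes as they then stand; what a row does not reach is not made up. A row lasts 1/12 s, in which the tool goes at most 41.7 mm and 7.16 degrees, less where a joint would pass 70% of its speed; a pose out of reach is approached as far as the arm can. A call with a gripper value outside its range is refused whole. The fingers move at their own pace and stop on an object; "squeeze" is the grip in N (left out, the last holds). Time passes only in rows, so rows that do not move let the fingers close. It gives the time, the measured TCP pose, the force and the opening at its end, in the units of the state.
- readout.get_obs(): the state, without advancing time (a new reading comes with each control period).
- imaging.camera(name): name is "scene" or "top" or "wrist"; returns the picture (384x512x3 uint8, blue, green, red); there is no depth.
- imaging.camera_info(name): a dict with "K" (3x3 intrinsics, pixels), "world_to_cam" (4x4, takes a point from world to camera coordinates). Camera axes: x right, y down, z forward; pixel columns grow to the right and rows downward; lengths in m; the calibration is good to about 2 mm. The wrist camera is an equidistant fisheye: a pixel r from the principal point sees the ray r / f radians off the axis. A picture is of the moment at which its call begins: read the wrist's pose just before it. camera_info takes no time and is no camera call; for the wrist camera it gives the pose at the moment of the call.
- robot.hand_in(): hands the job in, once; it reports no verdict.
The state is a dict: "time": time; "q": joint angles; "joint_velocities": joint speeds; "joint_torque": joint torques, N m; "position": TCP position; "tool_rot": TCP orientation; "ft_force": force on the tool from outside, world axes, zero at the start; "moment": the same for the moment, N m; "grip_width": finger opening in m.
Only numpy, scipy, OpenCV 4.12 (cv2) and the standard library are available. Lean on these libraries where they do the work, as an engineer would, in place of code of your own. Each camera call takes 0.05 s, during which the arm holds its last target. There are 200 camera calls.

## Task

Put every rotor tube that lies on the bench into the tray of the colour of its end caps, lying flat inside. Only when all the tubes are put away, close off the trays: take each contact probe from the rack and plug it upright and fully home into the terminal of its own colour on that tray. Leave the other things on the bench where they are.

Things in the scene. Friction and masses are not known exactly. Their poses are not given: they have to be found in the camera images.
- blue_tube_1_center (a point): Centre of a clear rotor tube with square blue end caps (some tubes may be absent). It lies along its own x axis, 90 mm long; the clear round middle, 22 mm in diameter and 54 mm long, is where to grip it; caps 26 x 26 mm square, 18 mm long, so it does not roll. Axis 13 mm above whatever it lies on; 35 to 70 g.
- blue_tube_2_center (a point): Centre of a clear rotor tube with square blue end caps (some tubes may be absent). It lies along its own x axis, 90 mm long; the clear round middle, 22 mm in diameter and 54 mm long, is where to grip it; caps 26 x 26 mm square, 18 mm long, so it does not roll. Axis 13 mm above whatever it lies on; 35 to 70 g.
- blue_tube_3_center (a point): Centre of a clear rotor tube with square blue end caps (some tubes may be absent). It lies along its own x axis, 90 mm long; the clear round middle, 22 mm in diameter and 54 mm long, is where to grip it; caps 26 x 26 mm square, 18 mm long, so it does not roll. Axis 13 mm above whatever it lies on; 35 to 70 g.
- yellow_tube_1_center (a point): Centre of a clear rotor tube with square yellow end caps (some tubes may be absent). It lies along its own x axis, 90 mm long; the clear round middle, 22 mm in diameter and 54 mm long, is where to grip it; caps 26 x 26 mm square, 18 mm long, so it does not roll. Axis 13 mm above whatever it lies on; 35 to 70 g.
- yellow_tube_2_center (a point): Centre of a clear rotor tube with square yellow end caps (some tubes may be absent). It lies along its own x axis, 90 mm long; the clear round middle, 22 mm in diameter and 54 mm long, is where to grip it; caps 26 x 26 mm square, 18 mm long, so it does not roll. Axis 13 mm above whatever it lies on; 35 to 70 g.
- blue_tray_floor (a point): Centre of the inner floor of the open blue tray, which is fixed to the table (4 mm above it). Tray axes: x 140 mm long outside, y 180 mm, inside 132 x 172 mm, walls 4 mm thick, rim 40 mm above the table. A grey terminal block is joined to its -x side.
- blue_terminal (a point): Centre of the mouth of the round terminal opening ringed in blue, on top of the grey block (44 x 50 mm, 36 mm high) at the -x side of the blue tray, 92 mm from the tray's centre. z up; straight down hole 10 mm in diameter, 36 mm deep, edge slightly chamfered.
- blue_probe_grip (a point): Middle of the blue handle of the blue contact probe, which stands upright in the rack: handle 20 mm in diameter, 52 mm high (26 mm above and below this point), black collar 26 mm in diameter and 4 mm high below it, then a brass pin 6 mm in diameter, 28 mm long. z points up the handle; about 40 g. In the rack this point is about 64 mm above the table, fully plugged in it is 66 mm above the table.
- blue_probe_tip (a point): Lower end of the blue probe's pin, on its axis, 58 mm below the handle's middle. Fully home (collar down on the block) it is 28 mm below the terminal's mouth.
- yellow_tray_floor (a point): Centre of the inner floor of the open yellow tray, which is fixed to the table (4 mm above it). Tray axes: x 140 mm long outside, y 180 mm, inside 132 x 172 mm, walls 4 mm thick, rim 40 mm above the table. A grey terminal block is joined to its -x side.
- yellow_terminal (a point): Centre of the mouth of the round terminal opening ringed in yellow, on top of the grey block (44 x 50 mm, 36 mm high) at the -x side of the yellow tray, 92 mm from the tray's centre. z up; straight down hole 10 mm in diameter, 36 mm deep, edge slightly chamfered.
- yellow_probe_grip (a point): Middle of the yellow handle of the yellow contact probe, which stands upright in the rack: handle 20 mm in diameter, 52 mm high (26 mm above and below this point), black collar 26 mm in diameter and 4 mm high below it, then a brass pin 6 mm in diameter, 28 mm long. z points up the handle; about 40 g. In the rack this point is about 64 mm above the table, fully plugged in it is 66 mm above the table.
- yellow_probe_tip (a point): Lower end of the yellow probe's pin, on its axis, 58 mm below the handle's middle. Fully home (collar down on the block) it is 28 mm below the terminal's mouth.
- probe_rack: Light grey rack block fixed to the table, 50 mm (x) by 130 mm (y), 34 mm high, origin under its centre; it has two through-holes 11 mm in diameter, 35 mm either side of the centre along y, in which the two probes stand (either may be in either hole), collars on the top.
- tape_roll: Bystander, to be left where it is: roll of masking tape lying flat, 100 mm across, 18 mm high. Origin at the middle of its underside.
- trial_block: Bystander, to be left where it is: aluminium block with three brass studs, 32 x 56 x 27 mm. Origin at the middle of its underside.
- marker: Bystander, to be left where it is: black marker pen, 124 mm long. Origin at the middle of its underside.
- sensor_stand_2: Fixed obstacle: a sensor stand with slim rods and a clamp head, 320 mm high, just in front of the black test box. In its own axes its black base (50 x 64 mm, 44 mm high) is centred at x 27, y 61 mm from the origin and a rod rises from it; the rods and the head (above 250 mm) reach from x -51 to 52 and y -94 to 93 mm. Steer the arm round its front, on the robot's side.
- test_box: Fixed obstacle: black test box, 170 (x) x 368 (y) x 244 mm high, origin under its centre.
There are look-alikes about, which are no part of the job. What is shaped like the part that bears blue_tube_1_center but red is not meant.

How it is judged:
By the outcome, as a careful person would: the job done as asked, in the order asked, and still so for the second after the job is handed in, with the robot touching nothing.
Of blue_tube_1, blue_tube_2, blue_tube_3, yellow_tube_1, yellow_tube_2 only 4 to 5 are there at a start; the rules pass over those that are not, and their reading is None.
At some moment in a run one of blue_tube_1, blue_tube_2, blue_tube_3, yellow_tube_1, yellow_tube_2 may be knocked a few centimetres aside while the robot is not near it.
It also fails if it takes over 205 s, if anything falls off the work surface, if the arm or the gripper's body presses on something with over 40 N, if the wrist force passes 120 N, or if a joint passes its speed limit or range.

## Working session

There is one attempt and no reset: what is moved stays moved. The work goes in short steps, Python scripts to look and compute and a tool call to move; the robot and the scene stay as the last step left them, time stands still between calls to the robot, and variables do not carry over. Pictures are saved under pics/ and viewed, about 12 in all and at most 16, crops included, and the job is handed in when it is done.

Besides the shell and the picture viewer there is one more tool, called after "Emit:" as name(argument=value, ...) on one line, values as JSON. play_rows: Moves the arm, as the interface text tells. Its arguments: {"type":"object","properties":{"rows":{"type":"string"},"squeeze":{"type":"number"}},"required":["rows"]}

```bash
mkdir -p pics; cat > h.py <<'E'
import numpy as np, cv2
from rig import readout, imaging, robot
from scipy.spatial.transform import Rotation as R
def snap(cam,name=None):
    im=imaging.camera(cam)
    if name: cv2.imwrite(f'pics/{name}.png',im)
    return im
def ray(cam,u,v,info=None):
    i=info or imaging.camera_info(cam); K=np.array(i['K']); T=np.array(i['world_to_cam'])
    if cam=='wrist':
        a=(u-K[0,2])/K[0,0]; b=(v-K[1,2])/K[1,1]; r=np.hypot(a,b)+1e-12
        d=np.array([np.sin(r)*a/r,np.sin(r)*b/r,np.cos(r)])
    else: d=np.linalg.inv(K)@[u,v,1]
    return -T[:3,:3].T@T[:3,3], T[:3,:3].T@d
def onplane(cam,u,v,z,info=None):
    o,d=ray(cam,u,v,info); return o+d*(z-o[2])/d[2]
def proj(cam,p,info=None):
    i=info or imaging.camera_info(cam); K=np.array(i['K']); T=np.array(i['world_to_cam'])
    c=T[:3,:3]@p+T[:3,3]
    if cam=='wrist':
        t=np.arctan2(np.hypot(c[0],c[1]),c[2]); n=np.hypot(c[0],c[1])+1e-12
        return np.array([K[0,2]+K[0,0]*t*c[0]/n,K[1,2]+K[1,1]*t*c[1]/n])
    return (K@c/c[2])[:2]
E
python3 - <<'E'
from h import *
a=snap('top','top0');b=snap('scene','scene0')
o=readout.get_obs();print(o)
for c in('top','scene','wrist'):
    i=imaging.camera_info(c);print(c,np.array(i['K']).round(1).tolist(),np.array(i['world_to_cam']).round(3).tolist())
E
```

```text
{'time': 0.1, 'q': array([-1.37651083e+00,  5.28342092e-01,  1.43380401e+00,  8.73084045e-06,
        1.18142074e+00, -1.78482666e-01]), 'joint_velocities': array([-0.0005427 , -0.00175698, -0.00417307,  0.00027168, -0.0008247 ,
        0.00075857]), 'joint_torque': array([-3.89108382e-04, -4.40985954e+01, -1.77150768e+01,  6.33969787e-02,
        5.33359463e-02, -4.16065177e-05]), 'position': array([ 0.22752823, -0.58138305,  0.22167913]), 'tool_rot': array([ 0.39917939,  0.58448825, -0.39819606,  0.58349739]), 'ft_force': array([ 1.40127068, -0.07003857,  0.04329336]), 'moment': array([ 0.03363993, -0.06302905,  0.05274605]), 'grip_width': 0.08723203038793552}
top [[362.3, 0.0, 250.3], [0.0, 362.3, 191.6], [0.0, 0.0, 1.0]] [[0.011, -1.0, -0.02, -0.024], [-0.994, -0.009, -0.108, 0.57], [0.108, 0.021, -0.994, 1.279], [0.0, 0.0, 0.0, 1.0]]
scene [[463.4, 0.0, 253.1], [0.0, 463.4, 186.4], [0.0, 0.0, 1.0]] [[0.949, -0.314, -0.014, -0.569], [-0.24, -0.695, -0.678, 0.158], [0.203, 0.647, -0.735, 1.366], [0.0, 0.0, 0.0, 1.0]]
wrist [[297.3, 0.0, 255.0], [0.0, 297.3, 189.9], [0.0, 0.0, 1.0]] [[0.364, -0.931, -0.002, -0.624], [-0.9, -0.352, 0.256, -0.032], [-0.239, -0.092, -0.967, 0.392], [0.0, 0.0, 0.0, 1.0]]
```

View pics/top0.png

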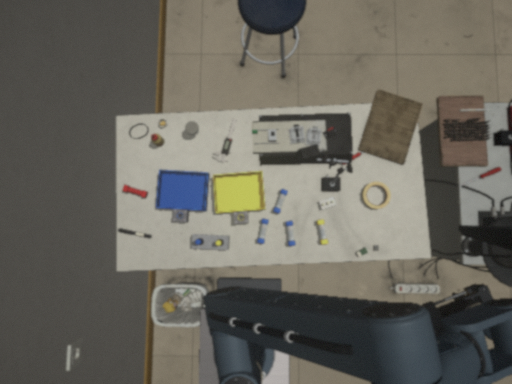

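View pics/scene0.png

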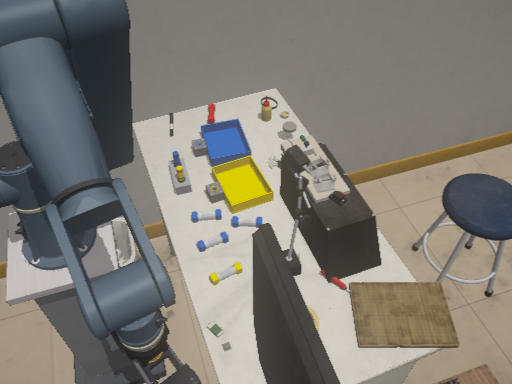

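The top view shows blue tubes at about (280,201), (262,231) and (290,233), and one yellow tube at (322,232). The blue tray is at (182,190) and the yellow tray at (238,193). The probe rack is at (210,242), with the blue probe on the left and the yellow on the right. The red look-alike is at (135,191). Next I'll measure these by colour.

```bash
cat > m.py <<'E'
from h import *
def masks(im):
    hsv=cv2.cvtColor(im,cv2.COLOR_BGR2HSV)
    return {'blue':cv2.inRange(hsv,(100,110,50),(125,255,255)),'yellow':cv2.inRange(hsv,(22,130,90),(34,255,255))}
def blobs(m,amin=4):
    n,l,s,c=cv2.connectedComponentsWithStats(m)
    return [(c[k],s[k,4]) for k in range(1,n) if s[k,4]>=amin]
E
python3 - <<'E'
from m import *
for cam in('top','scene'):
    im=cv2.imread(f'pics/{cam}0.png')
    for n,m in masks(im).items():
        for c,a in blobs(m):
            if cam=='top' and c[1]>270: continue
            print(cam,n,c.round(1),a,onplane(cam,*c,0.02 if a<300 else .03).round(3))
        cs,_=cv2.findContours(m,cv2.RETR_EXTERNAL,cv2.CHAIN_APPROX_NONE)
        c=max([c for c in cs if cam=='scene' or c[:,0,1].max()<270],key=cv2.contourArea)
        if cam=='top': 
            r=cv2.minAreaRect(c);print('tray',r,[onplane(cam,*p,.04).round(3).tolist() for p in cv2.boxPoints(r)])
a=cv2.imread('pics/top0.png')[155:265,110:345]
b=cv2.imread('pics/scene0.png')[100:300,130:290]
cv2.imwrite('pics/c1.png',cv2.resize(a,None,fx=3.4,fy=3.4,interpolation=cv2.INTER_CUBIC))
E
```

```text
top blue [182.2 191. ] 1690 [0.57  0.229 0.03 ]
top blue [283.1 191.5] 14 [ 0.572 -0.138  0.02 ]
top blue [276.1 209.7] 16 [ 0.506 -0.112  0.02 ]
top blue [264.3 221. ] 13 [ 0.465 -0.07   0.02 ]
top blue [289. 223.] 13 [ 0.458 -0.159  0.02 ]
top blue [260.2 240.5] 16 [ 0.395 -0.056  0.02 ]
top blue [198.  241.5] 18 [0.388 0.168 0.02 ]
top blue [291. 243.] 15 [ 0.387 -0.166  0.02 ]
tray ((182.0279083251953, 190.60911560058594), (48.020511627197266, 36.264747619628906), 4.085616588592529) [[0.51, 0.316, 0.04], [0.642, 0.312, 0.04], [0.631, 0.137, 0.04], [0.5, 0.144, 0.04]]
top yellow [238.5 192.4] 1622 [0.566 0.024 0.03 ]
top yellow [218.  242.5] 6 [0.386 0.096 0.02 ]
tray ((238.3473358154297, 192.28640747070312), (35.91468811035156, 46.75101852416992), 86.05481719970703) [[0.624, 0.114, 0.04], [0.637, -0.055, 0.04], [0.508, -0.065, 0.04], [0.495, 0.102, 0.04]]
scene blue [223.1 139.1] 1268 [0.569 0.24  0.03 ]
scene blue [175.1 152.8] 17 [0.397 0.237 0.02 ]
scene blue [218.  212.4] 31 [ 0.466 -0.065  0.02 ]
scene blue [193.9 214.6] 29 [ 0.395 -0.05   0.02 ]
scene blue [234.9 219.6] 29 [ 0.506 -0.109  0.02 ]
scene blue [258.6 220. ] 36 [ 0.573 -0.133  0.02 ]
scene blue [223.7 235.2] 33 [ 0.459 -0.154  0.02 ]
scene blue [200.8 243.9] 37 [ 0.388 -0.162  0.02 ]
scene yellow [284.  114.2] 4 [0.823 0.31  0.02 ]
scene yellow [242.3 183.6] 2194 [0.569 0.015 0.03 ]
scene yellow [178.8 167.9] 26 [0.393 0.161 0.02 ]
scene yellow [180.1 174.5] 28 [0.391 0.13  0.02 ]
scene yellow [181.4 179.4] 5 [0.39  0.107 0.02 ]
scene yellow [237.7 267. ] 63 [ 0.466 -0.27   0.02 ]
scene yellow [213.9 278. ] 71 [ 0.395 -0.283  0.02 ]
```

View pics/c1.png

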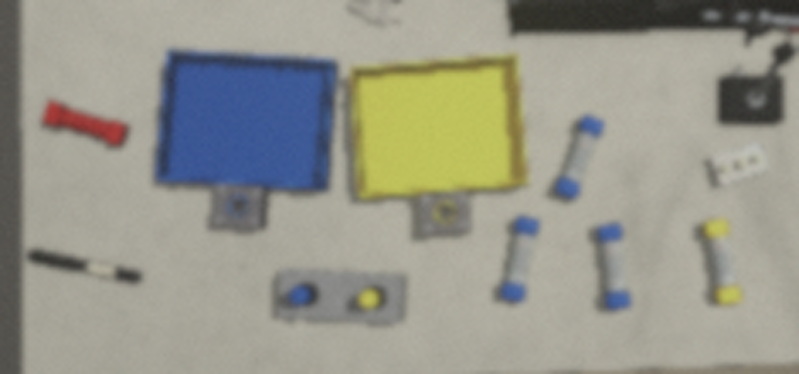

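This zoomed view confirms four tubes: three blue and one yellow. The terminals sit on the near (robot) side of both trays. The blue probe is on the left of the rack (+y) and the yellow on the right. I'll write a small helper that gives the move numbers in tool axes.

```bash
cat > p.py <<'E'
from m import *
def go(x,y,yaw,o=None,p0=None,yaw0=None):
    """jaw axis (tool z) heading yaw (mod pi); prints turn about tool x and then shift along tool axes after the turn"""
    o=o or readout.get_obs(); M=R.from_quat(o['tool_rot']).as_matrix()
    p=np.array(o['position'] if p0 is None else p0)
    h=np.arctan2(M[1,2],M[0,2]) if yaw0 is None else yaw0
    d=(yaw-h+np.pi/2)%np.pi-np.pi/2      # about world z
    t=R.from_euler('z',d).as_matrix()@R.from_euler('z',h).as_matrix()@np.array([[0,0,1],[0,1,0],[-1,0,0]]).T if 0 else None
    yw=h+d; z=np.array([np.cos(yw),np.sin(yw)]); x3=np.array([0,0,-1]); y=np.cross([z[0],z[1],0],x3)[:2]
    D=np.array([x,y_ if False else 0]) if 0 else None
    dx=np.array([x,YT])-p[:2] if False else None
    return -d, y, z, yw, p
def plan(x,y,yaw,**k):
    ax,ya,za,yw,p=go(x,y,yaw,**k); D=np.array([x,y])-p[:2]
    print('ax %.3f  ty %.1f tz %.1f  yaw %.3f  z now %.4f'%(ax,1e3*D@ya,1e3*D@za,yw,p[2])); return yw
E
cat > p.py <<'E'
from m import *
def plan(x,y,yaw,p0=None,yaw0=None):
    """turn about tool x (jaw axis heading yaw mod pi), then the shift along tool y,z after it"""
    o=readout.get_obs(); M=R.from_quat(o['tool_rot']).as_matrix()
    p=np.array(o['position'] if p0 is None else p0)
    h=np.arctan2(M[1,2],M[0,2]) if yaw0 is None else yaw0
    d=(yaw-h+np.pi/2)%np.pi-np.pi/2; h+=d
    D=np.array([x,y])-p[:2]; z=np.array([np.cos(h),np.sin(h)]); ya=np.array([-z[1],z[0]])  # y = z x x, x down
    ya=np.cross([*z,0],[0,0,-1])[:2]
    print('ax %.3f  ty %.1f tz %.1f  jaw %.3f  z now %.4f'%(-d,1e3*D@ya,1e3*D@z,h,p[2])); return h
def state():
    o=readout.get_obs(); M=R.from_quat(o['tool_rot']).as_matrix()
    print('t %.2f'%o['time'],o['position'].round(4),'down axis',M[:,0].round(3),'jaw',M[:,2].round(3),'y',M[:,1].round(3),'F',o['ft_force'].round(1),'w %.4f'%o['grip_width'],'q6 %.2f'%o['q'][5])
E
python3 - <<'E'
from p import *
state()
import math
for n,a,b in(('Y1',(.466,-.27),(.395,-.283)),('T3',(.459,-.157),(.388,-.164)),('T2',(.466,-.068),(.395,-.053)),('T1',(.573,-.136),(.506,-.11))):
    c=np.add(a,b)/2; yaw=math.atan2(a[1]-b[1],a[0]-b[0])+np.pi/2; print(n,c,round(yaw,3)); plan(*c,yaw)
E
```

```text
t 0.10 [ 0.2275 -0.5814  0.2217] down axis [-0.     0.002 -1.   ] jaw [ 0.364 -0.931 -0.002] y [0.931 0.364 0.   ] F [ 1.4 -0.1  0. ] w 0.0872 q6 -0.18
Y1 [ 0.4305 -0.2765] 1.752
ax 0.192  ty 254.6 tz -263.3  jaw -1.390  z now 0.2217
T3 [ 0.4235 -0.1605] 1.669
ax 0.274  ty 236.3 tz -399.6  jaw -1.473  z now 0.2217
T2 [ 0.4305 -0.0605] 1.363
ax 0.581  ty 90.9 tz -551.6  jaw -1.779  z now 0.2217
T1 [ 0.5395 -0.123 ] 1.201
ax 0.743  ty 125.0 tz -540.2  jaw -1.941  z now 0.2217
```

Emit:
play_rows(rows="0.096 0 0 20 0 0 0; 0.096 0 0 20 0 0 0; 0 0 0 8 25.5 -26.3 0; 0 0 0 8 25.5 -26.3 0; 0 0 0 8 25.5 -26.3 0; 0 0 0 8 25.5 -26.3 0; 0 0 0 8 25.5 -26.3 0; 0 0 0 8 25.5 -26.3 0", squeeze=20)

```text
time: 0.77
position: [0.3503, -0.3976, 0.134]
tool_rot: [0.453, 0.543, -0.453, 0.543]
ft_force: [0.5, -0.6, -0.8]
grip_width: 0.0871
```

Emit:
play_rows(rows="0 0 0 8 25.5 -26.3 0; 0 0 0 8 25.5 -26.3 0; 0 0 0 8 25.5 -26.3 0; 0 0 0 8 25.5 -26.3 0; 0 0 0 0 0 0 0; 0 0 0 0 0 0 0")

```text
time: 1.27
position: [0.4316, -0.2752, 0.1019]
tool_rot: [0.452, 0.545, -0.452, 0.543]
ft_force: [0.0, -0.6, 0.4]
grip_width: 0.087
```

```bash
python3 - <<'E'
from p import *
state(); plan(.4305,-.2765,1.752)
im=snap('wrist','w1')
i=imaging.camera_info('wrist')
for n,m in masks(im).items():
    for c,a in blobs(m,40): print(n,c.round(1),a,onplane('wrist',*c,.016,i).round(4))
for c in ('top','scene'):
    im=snap(c,c+'1')
    for n,m in masks(im).items():
        for k,a in blobs(m,8):
            if a<150: print(c,n,k.round(1),a,onplane(c,*k,.02).round(3))
E
```

```text
t 1.27 [ 0.4316 -0.2752  0.1019] down axis [-0.002  0.001 -1.   ] jaw [ 0.184 -0.983 -0.002] y [ 0.983  0.184 -0.001] F [ 0.  -0.6  0.4] w 0.0870 q6 0.60
ax 0.004  ty -1.3 tz 1.1  jaw -1.390  z now 0.1019
blue [132.2  15.2] 602 [ 0.5726 -0.1393  0.016 ]
blue [94.9 85.3] 581 [ 0.5049 -0.1141  0.016 ]
blue [ 55.2 123.7] 553 [ 0.4646 -0.0708  0.016 ]
blue [130.8 141.3] 640 [ 0.4581 -0.1589  0.016 ]
blue [ 43.6 190.6] 389 [ 0.3927 -0.0567  0.016 ]
blue [133.4 218.2] 508 [ 0.3856 -0.1675  0.016 ]
yellow [35.8 39.9] 6037 [ 0.5494 -0.027   0.016 ]
yellow [255.9 155.8] 695 [ 0.4638 -0.2716  0.016 ]
yellow [254.9 234.7] 419 [ 0.3924 -0.2839  0.016 ]
top blue [283.3 191.5] 13 [ 0.573 -0.139  0.02 ]
top blue [276.1 209.7] 16 [ 0.506 -0.112  0.02 ]
top blue [264.3 221. ] 13 [ 0.465 -0.07   0.02 ]
top blue [288.8 223. ] 16 [ 0.458 -0.159  0.02 ]
top blue [198.  241.5] 18 [0.388 0.168 0.02 ]
top yellow [218.1 242.3] 9 [0.386 0.095 0.02 ]
top yellow [168.4 306.8] 54 [0.158 0.267 0.02 ]
scene blue [192.6 214.8] 12 [ 0.391 -0.05   0.02 ]
scene blue [235.5 220.9] 31 [ 0.507 -0.114  0.02 ]
scene blue [258.6 220.1] 38 [ 0.573 -0.134  0.02 ]
scene blue [225.4 239.6] 14 [ 0.459 -0.17   0.02 ]
scene blue [200.7 243.6] 34 [ 0.388 -0.161  0.02 ]
scene yellow [238.6 269. ] 41 [ 0.466 -0.277  0.02 ]
scene yellow [213.6 277.9] 66 [ 0.394 -0.282  0.02 ]
```

View pics/w1.png

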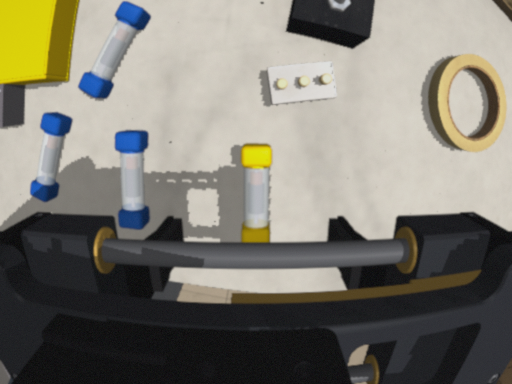

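The wrist view is sharp: the yellow tube sits at (256,195) between the fingers, and the three blue tubes agree with the top view. The white block at (303,82) is the trial block. I'll grasp the yellow tube now.

Emit:
play_rows(rows="0 0 0 30 -2 1 0; 0 0 0 30 0 0 0; 0 0 0 24 0 0 0; 0 0 0 11 0 0 0; 0 0 0 3 0 0 0; 0 0 0 0 0 0 0; 0 0 0 0 0 0 1; 0 0 0 0 0 0 1", squeeze=20)

```text
time: 2.08
position: [0.4301, -0.2798, 0.0058]
tool_rot: [0.453, 0.542, -0.453, 0.544]
ft_force: [0.2, 0.7, -0.1]
grip_width: 0.0797
```

Emit:
play_rows(rows="0 0 0 0 0 0 1; 0 0 0 0 0 0 1; 0 0 0 0 0 0 1; 0 0 0 0 0 0 1; 0 0 0 0 0 0 1; 0 0 0 0 0 0 1; 0 0 0 -10 0 0 1; 0 0 0 -20 0 0 1")

```text
time: 2.75
position: [0.4282, -0.2776, 0.0336]
tool_rot: [0.453, 0.545, -0.453, 0.541]
ft_force: [0.1, -0.7, -0.1]
grip_width: 0.0284
```

```bash
python3 - <<'E'
from p import *
state()
# trays: yellow c ~(.566,.024) yaw ~.06 ; blue
im=snap('wrist')
for n,c,y in(('ytray',(.566,.024),.06),): plan(*c,y+np.pi/2)
E
```

```text
t 2.75 [ 0.4282 -0.2776  0.0336] down axis [-0.003  0.004 -1.   ] jaw [ 0.18  -0.984 -0.004] y [ 0.984  0.18  -0.003] F [ 0.1 -0.7 -0.1] w 0.0284 q6 0.60
ax 0.121  ty 153.7 tz -294.7  jaw -1.511  z now 0.0376
```

The fingers were still closing when the lift began, so the grasp probably missed. I'll check, reopen, and repeat with more closing time.

Emit:
play_rows(rows="0 0 0 0 0 0 0.2; 0 0 0 0 0 0 0.2; 0 0 0 0 0 0 0.2; 0 0 0 0 0 0 0.2; 0 0 0 0 0 0 0.2")

```text
time: 3.22
position: [0.4291, -0.2785, 0.034]
tool_rot: [0.453, 0.544, -0.453, 0.543]
ft_force: [-0.5, -1.1, 0.1]
grip_width: 0.0501
```

```bash
python3 - <<'E'
from p import *
state()
im=snap('wrist','w2'); i=imaging.camera_info('wrist')
for n,m in masks(im).items():
    for c,a in blobs(m,40): print(n,c.round(1),a,onplane('wrist',*c,.016,i).round(4))
E
```

```text
t 3.22 [ 0.4291 -0.2785  0.034 ] down axis [-0.001  0.001 -1.   ] jaw [ 0.18  -0.984 -0.001] y [ 0.984  0.18  -0.001] F [-0.5 -1.1  0.1] w 0.0501 q6 0.60
blue [100.    1.8] 76 [ 0.5608 -0.1472  0.016 ]
blue [47.4 78.5] 936 [ 0.5044 -0.1126  0.016 ]
blue [ 10.6 128.4] 597 [ 0.4644 -0.0755  0.016 ]
blue [ 89.1 148.7] 1141 [ 0.4579 -0.1573  0.016 ]
blue [  6.7 208.9] 255 [ 0.3945 -0.0674  0.016 ]
yellow [12.7 35.2] 2001 [ 0.5394 -0.0641  0.016 ]
yellow [251.1 166.8] 1337 [ 0.4638 -0.2696  0.016 ]
yellow [251.1 276.2] 567 [ 0.3867 -0.2834  0.016 ]
```

View pics/w2.png

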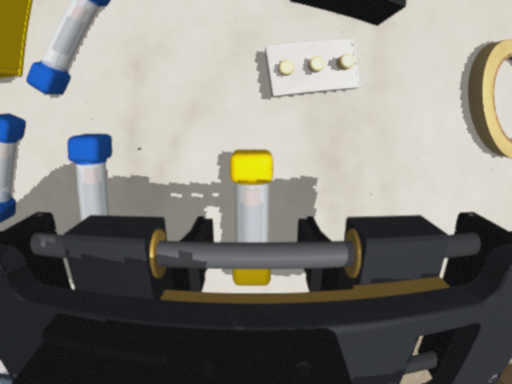

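The tube at (251,215) still lies in place between the fingers. I'll go down again and close for long enough this time.

Emit:
play_rows(rows="0 0 0 17 0 0 0.4; 0 0 0 10 0 0 0.4; 0 0 0 2 0 0 0.4; 0 0 0 0 0 0 1; 0 0 0 0 0 0 1; 0 0 0 0 0 0 1; 0 0 0 0 0 0 1; 0 0 0 0 0 0 1", squeeze=25)

```text
time: 3.93
position: [0.4296, -0.279, 0.006]
tool_rot: [0.453, 0.543, -0.453, 0.543]
ft_force: [-0.1, -0.3, -0.4]
grip_width: 0.0267
```

Emit:
play_rows(rows="0 0 0 0 0 0 1; 0 0 0 0 0 0 1; 0 0 0 -10 0 0 1; 0 0 0 -20 0 0 1; 0 0 0 -30 0 0 1; 0 0 0 -30 0 0 1; 0 0 0 -20 0 0 1; 0 0 0 0 0 0 1")

```text
time: 4.6
position: [0.4316, -0.2808, 0.1201]
tool_rot: [0.452, 0.54, -0.453, 0.546]
ft_force: [-0.1, 0.4, -1.8]
grip_width: 0.0215
```

```bash
python3 - <<'E'
from p import *
state()
plan(.566,.024,.07+np.pi/2)
E
```

```text
t 4.60 [ 0.4316 -0.2808  0.1201] down axis [ 0.007 -0.007 -1.   ] jaw [ 0.18  -0.984  0.008] y [0.984 0.18  0.005] F [-0.1  0.4 -1.8] w 0.0215 q6 0.60
ax 0.111  ty 155.4 tz -294.6  jaw -1.501  z now 0.1201
```

Emit:
play_rows(rows="0.111 0 0 0 0 0 1; 0 0 0 0 15.5 -29.5 1; 0 0 0 0 15.5 -29.5 1; 0 0 0 0 15.5 -29.5 1; 0 0 0 0 15.5 -29.5 1; 0 0 0 0 15.5 -29.5 1; 0 0 0 0 15.5 -29.5 1; 0 0 0 0 15.5 -29.5 1")

```text
time: 5.27
position: [0.523, -0.0635, 0.1151]
tool_rot: [0.482, 0.518, -0.482, 0.517]
ft_force: [0.8, -0.2, 0.0]
grip_width: 0.021
```

Emit:
play_rows(rows="0 0 0 0 15.5 -29.5 1; 0 0 0 0 15.5 -29.5 1; 0 0 0 0 15.5 -29.5 1; 0 0 0 0 0 0 1; 0 0 0 0 0 0 1")

```text
time: 5.68
position: [0.5632, 0.028, 0.115]
tool_rot: [0.481, 0.518, -0.482, 0.518]
ft_force: [-0.1, -0.8, -0.6]
grip_width: 0.0212
```

```bash
cat >> p.py <<'E'
def look(name=None,amin=60,z=.016):
    im=snap('wrist',name); i=imaging.camera_info('wrist')
    for n,m in masks(im).items():
        for c,a in blobs(m,amin): print(n,c.round(1),a,onplane('wrist',*c,z,i).round(4))
    return im,i
E
python3 - <<'E'
from p import *
state()
look('w3')
E
```

```text
t 5.68 [0.5632 0.028  0.115 ] down axis [-0.001 -0.    -1.   ] jaw [ 0.074 -0.997  0.   ] y [ 0.997  0.074 -0.001] F [-0.1 -0.8 -0.6] w 0.0212 q6 1.35
blue [ 71.1 162.6] 17845 [0.5774 0.2175 0.016 ]
blue [417.  192.5] 471 [ 0.5709 -0.1387  0.016 ]
blue [411.5 284.7] 209 [ 0.4606 -0.1637  0.016 ]
yellow [11.5  7.4] 376 [0.7606 0.3248 0.016 ]
yellow [258.2 161. ] 23086 [0.5888 0.0258 0.016 ]
yellow [255. 288.] 427 [0.4559 0.0191 0.016 ]
```

View pics/w3.png

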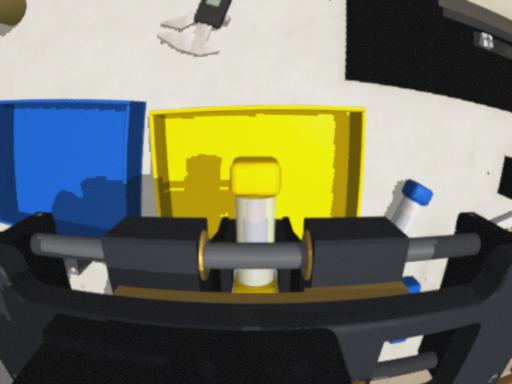

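The tube hangs aligned in the middle of the yellow tray (rims at columns 152 and 365, tube at 256). I'll lower and release it.

Emit:
play_rows(rows="0 0 0 30 0 0 1; 0 0 0 30 0 0 1; 0 0 0 25 0 0 1; 0 0 0 12 0 0 1; 0 0 0 5 0 0 1; 0 0 0 1 0 0 1; 0 0 0 0 0 0 0.5; 0 0 0 0 0 0 0.5")

```text
time: 6.4
position: [0.5645, 0.0258, 0.0138]
tool_rot: [0.483, 0.516, -0.482, 0.518]
ft_force: [-0.4, -0.2, 0.8]
grip_width: 0.0285
```

Emit:
play_rows(rows="0 0 0 0 0 0 0.5; 0 0 0 0 0 0 0.5; 0 0 0 -10 0 0 0.5; 0 0 0 -25 0 0 0.5; 0 0 0 -30 0 0 0.3; 0 0 0 -30 0 0 0.2; 0 0 0 0 0 0 0; 0 0 0 0 0 0 0")

```text
time: 7.07
position: [0.5652, 0.0262, 0.1105]
tool_rot: [0.483, 0.515, -0.481, 0.519]
ft_force: [-0.8, -0.6, 0.9]
grip_width: 0.0624
```

```bash
python3 - <<'E'
from p import *
import math
state()
look()
# T1 next
a,b=(.5715,-.138),(.505,-.113)
plan(*(np.add(a,b)/2),math.atan2(a[1]-b[1],a[0]-b[0])+np.pi/2)
E
```

```text
t 7.07 [0.5652 0.0262 0.1105] down axis [ 0.006 -0.001 -1.   ] jaw [ 0.07  -0.998  0.001] y [0.998 0.07  0.006] F [-0.8 -0.6  0.9] w 0.0624 q6 1.35
blue [ 68.  160.5] 15988 [0.5824 0.2166 0.016 ]
blue [417.2 195.5] 486 [ 0.5705 -0.1362  0.016 ]
yellow [9.7 8.9] 369 [0.7587 0.321  0.016 ]
yellow [256.2 170.7] 25547 [0.5825 0.0265 0.016 ]
yellow [216.5 268.6] 84 [0.4817 0.0589 0.016 ]
yellow [258.1 284.4] 113 [0.4663 0.0163 0.016 ]
ax 0.430  ty 29.6 tz 151.1  jaw -1.930  z now 0.1089
```

Emit:
play_rows(rows="0.1075 0 0 0 0 0 0.4; 0.1075 0 0 0 0 0 0.4; 0.1075 0 0 0 0 0 0.4; 0.1075 0 0 0 0 0 0.4; 0 0 0 0 7.4 37.8 0.4; 0 0 0 0 7.4 37.8 0.4; 0 0 0 0 7.4 37.8 0.4; 0 0 0 0 7.4 37.8 0.4")

```text
time: 7.78
position: [0.5363, -0.1262, 0.1061]
tool_rot: [-0.581, -0.404, 0.582, -0.402]
ft_force: [1.4, 0.3, -1.1]
grip_width: 0.0523
```

Emit:
play_rows(rows="0 0 0 0 0 0 0.4; 0 0 0 0 0 0 0.4")

```text
time: 7.95
position: [0.5367, -0.1274, 0.1063]
tool_rot: [-0.582, -0.402, 0.583, -0.4]
ft_force: [0.0, 0.9, -0.8]
grip_width: 0.0524
```

```bash
python3 - <<'E'
from p import *
import math
state()
look()
a,b=(.5715,-.138),(.505,-.113)
plan(*(np.add(a,b)/2),math.atan2(a[1]-b[1],a[0]-b[0])+np.pi/2)
E
```

```text
t 7.95 [ 0.5367 -0.1274  0.1063] down axis [-0.002  0.001 -1.   ] jaw [-0.357 -0.934 -0.   ] y [ 0.934 -0.357 -0.003] F [ 0.   0.9 -0.8] w 0.0524 q6 1.50
blue [250.6 151.3] 662 [ 0.5714 -0.1352  0.016 ]
blue [  5.5 214.4] 398 [0.6167 0.168  0.016 ]
blue [251.9 231. ] 493 [ 0.502  -0.1098  0.016 ]
blue [225.5 278.8] 520 [ 0.4623 -0.0662  0.016 ]
yellow [110.4 178.8] 13151 [ 0.5971 -0.0015  0.016 ]
ax -0.003  ty 1.4 tz -0.8  jaw -1.930  z now 0.1064
```

Emit:
play_rows(rows="0 0 0 30 0 -3 0.4; 0 0 0 30 0 0 0.4; 0 0 0 25 0 0 0.4; 0 0 0 12 0 0 0.4; 0 0 0 3 0 0 0.4; 0 0 0 0 0 0 1; 0 0 0 0 0 0 1; 0 0 0 0 0 0 1")

```text
time: 8.67
position: [0.54, -0.1229, 0.0088]
tool_rot: [0.582, 0.402, -0.581, 0.403]
ft_force: [-0.4, -0.4, -0.7]
grip_width: 0.0396
```

Emit:
play_rows(rows="0 0 0 0 0 0 1; 0 0 0 0 0 0 1; 0 0 0 0 0 0 1; 0 0 0 -10 0 0 1; 0 0 0 -25 0 0 1; 0 0 0 -40 0 0 1; 0 0 0 -40 0 0 1; 0 0 0 0 0 0 1")

```text
time: 9.33
position: [0.5436, -0.1248, 0.1302]
tool_rot: [0.584, 0.398, -0.579, 0.407]
ft_force: [0.1, -1.0, -0.2]
grip_width: 0.0214
```

```bash
python3 - <<'E'
from p import *
state()
# blue tray: centre (.571,.229), yaw about -.055 ; slots along tray y
yaw=-.05; c=np.array([.571,.229]); ya=np.array([-np.sin(yaw),np.cos(yaw)])
for s in(.05,0,-.05):
    t=c+s*ya; print(s,t.round(4)); plan(*t,yaw+np.pi/2)
E
```

```text
t 9.33 [ 0.5436 -0.1248  0.1302] down axis [ 0.014 -0.006 -1.   ] jaw [-0.352 -0.936  0.001] y [ 0.936 -0.352  0.015] F [ 0.1 -1.  -0.2] w 0.0214 q6 1.50
0.05 [0.5735 0.2789]
ax -0.310  ty 9.7 tz -404.8  jaw -1.621  z now 0.1302
0 [0.571 0.229]
ax -0.310  ty 9.7 tz -354.8  jaw -1.621  z now 0.1302
-0.05 [0.5685 0.1791]
ax -0.310  ty 9.7 tz -304.8  jaw -1.621  z now 0.1302
```

Emit:
play_rows(rows="-0.103 0 0 0 0 0 1; -0.103 0 0 0 0 0 1; -0.104 0 0 0 0 0 1; 0 0 0 0 1.2 -40.4 1; 0 0 0 0 1.2 -40.4 1; 0 0 0 0 1.2 -40.4 1; 0 0 0 0 1.2 -40.4 1; 0 0 0 0 1.2 -40.4 1")

```text
time: 10.0
position: [0.5547, 0.0802, 0.1229]
tool_rot: [0.513, 0.487, -0.513, 0.487]
ft_force: [0.8, -0.4, -0.5]
grip_width: 0.0213
```

Emit:
play_rows(rows="0 0 0 0 1.2 -40.4 1; 0 0 0 0 1.2 -40.4 1; 0 0 0 0 1.2 -40.4 1; 0 0 0 0 1.2 -40.4 1; 0 0 0 0 1.2 -40.4 1; 0 0 0 0 0 0 1; 0 0 0 0 0 0 1")

```text
time: 10.58
position: [0.5705, 0.2824, 0.1226]
tool_rot: [0.511, 0.488, -0.511, 0.488]
ft_force: [0.7, -1.2, -1.2]
grip_width: 0.021
```

```bash
python3 - <<'E'
from p import *
state()
im,i=look('w4')
E
```

```text
t 10.58 [0.5705 0.2824 0.1226] down axis [ 0.  0. -1.] jaw [-0.046 -0.999 -0.   ] y [ 0.999 -0.046  0.   ] F [ 0.7 -1.2 -1.2] w 0.0210 q6 1.90
blue [308.6 162. ] 21427 [0.5922 0.2294 0.016 ]
blue [255.3 287.1] 401 [0.4598 0.2855 0.016 ]
yellow [205.2   2.6] 91 [0.7484 0.3179 0.016 ]
yellow [458.3 172.8] 10147 [0.5764 0.0552 0.016 ]
```

View pics/w4.png

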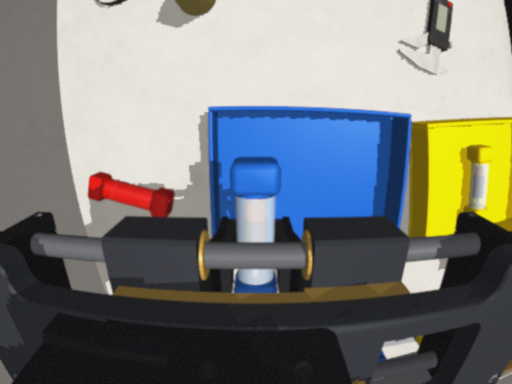

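The tube hangs over the left half of the blue tray. The rims are at columns 210 and 411, with corners at (210,108) and (411,116). The yellow tube lies flat in its tray at (479,180). I'll check the rim positions in mm.

```bash
python3 - <<'E'
from p import *
i=imaging.camera_info('wrist')
im=cv2.imread('pics/w4.png'); m=masks(im)['blue']
P=[onplane('wrist',u,v,.04,i) for u,v in((210,108),(411,116),(210,200),(408,200))]
for p in P: print(p.round(4))
a=P[0];b=P[1]; ya=(a-b)[:2]; print('len',np.linalg.norm(ya),'yaw',np.arctan2(-ya[0],ya[1]))
yaw=np.arctan2(-ya[0],ya[1]); xa=np.array([np.cos(yaw),np.sin(yaw)])
c=(a+b)[:2]/2-xa*.07; print('centre',c.round(4)); print('terminal',(c-.092*xa).round(4))
ya=np.array([-xa[1],xa[0]]); state()
print('tube y in tray',(readout.get_obs()['position'][:2]-c)@ya,(readout.get_obs()['position'][:2]-c)@xa)
E
```

```text
[0.6458 0.3141 0.04  ]
[0.6363 0.1362 0.04  ]
[0.5669 0.32   0.04  ]
[0.5571 0.135  0.04  ]
len 0.17811421084899065 yaw -0.0532864025155344
centre [0.5711 0.2289]
terminal [0.4792 0.2338]
t 10.63 [0.5704 0.2807 0.1225] down axis [-0.001 -0.001 -1.   ] jaw [-0.048 -0.999  0.001] y [ 0.999 -0.048 -0.001] F [ 0.1 -0.3  0.3] w 0.0213 q6 1.90
tube y in tray 0.051664239179062786 -0.0034903191432151034
```

Emit:
play_rows(rows="0 0 0 30 2 3 1; 0 0 0 30 0 0 1; 0 0 0 28 0 0 1; 0 0 0 15 0 0 1; 0 0 0 7 0 0 1; 0 0 0 1 0 0 1; 0 0 0 0 0 0 0.64; 0 0 0 0 0 0 0.64")

```text
time: 11.3
position: [0.5737, 0.2758, 0.0122]
tool_rot: [0.513, 0.487, -0.513, 0.487]
ft_force: [0.1, -0.3, -0.3]
grip_width: 0.0278
```

Emit:
play_rows(rows="0 0 0 0 0 0 0.64; 0 0 0 0 0 0 0.64; 0 0 0 -10 0 0 0.64; 0 0 0 -25 0 0 0.64; 0 0 0 -35 0 0 0.64; 0 0 0 -35 0 0 0.5; 0 0 0 0 0 0 0.4; 0 0 0 0 0 0 0.4")

```text
time: 11.97
position: [0.5751, 0.2777, 0.1202]
tool_rot: [0.515, 0.486, -0.51, 0.489]
ft_force: [-0.4, -0.6, -0.7]
grip_width: 0.0441
```

```bash
python3 - <<'E'
from p import *
import math
state()
im,i=look()
for k,a in blobs(masks(snap('top'))['blue'],8):
    if a<150: print('top',k.round(1),a,onplane('top',*k,.02).round(3))
a,b=(.465,-.069),(.393,-.054)
plan(*(np.add(a,b)/2),math.atan2(a[1]-b[1],a[0]-b[0])+np.pi/2)
E
```

```text
t 11.97 [0.5751 0.2777 0.1202] down axis [ 0.007  0.002 -1.   ] jaw [-0.05  -0.999 -0.002] y [ 0.999 -0.05   0.007] F [-0.4 -0.6 -0.7] w 0.0441 q6 1.90
blue [301.9 170.6] 21941 [0.5883 0.2332 0.016 ]
yellow [191.8   3.9] 281 [0.7506 0.3261 0.016 ]
yellow [458.8 172. ] 9606 [0.5812 0.055  0.016 ]
yellow [417.5 341.5] 66 [0.3452 0.0644 0.016 ]
top [163.2 183.6] 38 [0.598 0.302 0.02 ]
top [264.3 221. ] 13 [ 0.465 -0.07   0.02 ]
top [288.9 222.9] 14 [ 0.459 -0.159  0.02 ]
top [260.2 240.5] 16 [ 0.395 -0.056  0.02 ]
top [198.  241.5] 18 [0.388 0.168 0.02 ]
top [291. 243.] 15 [ 0.387 -0.166  0.02 ]
ax 0.155  ty -71.3 tz 360.5  jaw -1.776  z now 0.1166
```

Emit:
play_rows(rows="0.0775 0 0 0 0 0 0.4; 0.0775 0 0 0 0 0 0.4; 0 0 0 0 -7.1 36.1 0.4; 0 0 0 0 -7.1 36.1 0.4; 0 0 0 0 -7.1 36.1 0.4; 0 0 0 0 -7.1 36.1 0.4; 0 0 0 0 -7.1 36.1 0.4; 0 0 0 0 -7.1 36.1 0.4")

```text
time: 12.73
position: [0.4848, 0.0725, 0.1151]
tool_rot: [-0.547, -0.447, 0.549, -0.445]
ft_force: [0.9, -0.7, -0.5]
grip_width: 0.0521
```

Emit:
play_rows(rows="0 0 0 0 -7.1 36.1 0.4; 0 0 0 0 -7.1 36.1 0.4; 0 0 0 0 -7.1 36.1 0.4; 0 0 0 0 -7.1 36.1 0.4; 0 0 0 0 0 0 0.4; 0 0 0 0 0 0 0.4")

```text
time: 13.23
position: [0.4285, -0.0632, 0.1155]
tool_rot: [-0.549, -0.446, 0.55, -0.444]
ft_force: [0.5, 0.2, 0.2]
grip_width: 0.0521
```

```bash
python3 - <<'E'
from p import *
import math
state()
look()
a,b=(.465,-.069),(.393,-.054)
plan(*(np.add(a,b)/2),math.atan2(a[1]-b[1],a[0]-b[0])+np.pi/2)
E
```

```text
t 13.23 [ 0.4285 -0.0632  0.1155] down axis [-0.003  0.002 -1.   ] jaw [-0.209 -0.978 -0.001] y [ 0.978 -0.209 -0.003] F [0.5 0.2 0.2] w 0.0521 q6 1.38
blue [ 21.6 116.2] 5644 [0.564  0.1736 0.016 ]
blue [349.1 137.7] 623 [ 0.4586 -0.1566  0.016 ]
blue [252.6 149.8] 603 [ 0.4646 -0.0676  0.016 ]
blue [367. 209.] 441 [ 0.3862 -0.1658  0.016 ]
blue [254.  226.8] 458 [ 0.3924 -0.0535  0.016 ]
yellow [130.3  72.4] 23854 [0.562  0.0277 0.016 ]
yellow [151.2 160.2] 206 [0.4761 0.027  0.016 ]
ax -0.002  ty -0.2 tz -0.6  jaw -1.776  z now 0.1157
```

Emit:
play_rows(rows="0 0 0 30 0 -1 0.4; 0 0 0 30 0 0 0.4; 0 0 0 30 0 0 0.4; 0 0 0 16 0 0 0.4; 0 0 0 3 0 0 0.4; 0 0 0 0 0 0 1; 0 0 0 0 0 0 1; 0 0 0 0 0 0 1")

```text
time: 13.95
position: [0.431, -0.0606, 0.0084]
tool_rot: [0.549, 0.446, -0.548, 0.447]
ft_force: [-0.2, 0.5, 0.2]
grip_width: 0.0398
```

Emit:
play_rows(rows="0 0 0 0 0 0 1; 0 0 0 0 0 0 1; 0 0 0 0 0 0 1; 0 0 0 -10 0 0 1; 0 0 0 -25 0 0 1; 0 0 0 -40 0 0 1; 0 0 0 -40 0 0 1; 0 0 0 0 0 0 1")

```text
time: 14.62
position: [0.4339, -0.0625, 0.1285]
tool_rot: [0.551, 0.442, -0.546, 0.45]
ft_force: [0.7, -0.6, -0.5]
grip_width: 0.0211
```

Emit:
play_rows(rows="-0.077 0 0 0 0 0 1; -0.077 0 0 0 0 0 1; 0 0 0 0 12.7 -29.5 1; 0 0 0 0 12.7 -29.5 1; 0 0 0 0 12.7 -29.5 1; 0 0 0 0 12.7 -29.5 1; 0 0 0 0 12.7 -29.5 1; 0 0 0 0 12.7 -29.5 1")

```text
time: 15.28
position: [0.5154, 0.1132, 0.1224]
tool_rot: [-0.513, -0.487, 0.513, -0.487]
ft_force: [1.3, -0.3, -0.4]
grip_width: 0.0209
```

Emit:
play_rows(rows="0 0 0 0 12.7 -29.5 1; 0 0 0 0 12.7 -29.5 1; 0 0 0 0 12.7 -29.5 1; 0 0 0 0 12.7 -29.5 1; 0 0 0 0 0 0 1; 0 0 0 0 0 0 1")

```text
time: 15.78
position: [0.572, 0.2283, 0.1221]
tool_rot: [-0.512, -0.488, 0.512, -0.488]
ft_force: [-0.2, -0.6, -1.3]
grip_width: 0.0211
```

```bash
python3 - <<'E'
from p import *
state(); im,i=look('w5'); plan(.571,.226,-.053+np.pi/2)
E
```

```text
t 15.78 [0.572  0.2283 0.1221] down axis [ 0. -0. -1.] jaw [-0.049 -0.999  0.   ] y [ 0.999 -0.049  0.   ] F [-0.2 -0.6 -1.3] w 0.0211 q6 1.82
blue [254.7 162.2] 20125 [0.5948 0.226  0.016 ]
blue [255.2 287.4] 377 [0.4604 0.2322 0.016 ]
yellow [136.2   5.6] 566 [0.7574 0.3319 0.016 ]
yellow [437.4 170. ] 14893 [0.5805 0.0328 0.016 ]
yellow [386.8 351. ] 195 [0.331  0.0579 0.016 ]
ax 0.003  ty -0.0 tz 1.1  jaw -1.624  z now 0.1219
```

View pics/w5.png

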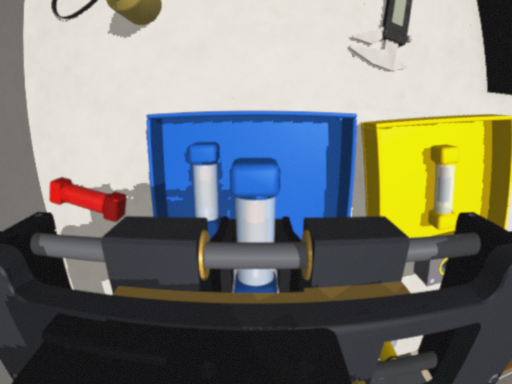

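The first blue tube lies flat in the left of the tray at (205,182), and the second hangs over the middle. I'll lower it, release, and go on to the third blue tube.

Emit:
play_rows(rows="0 0 0 30 0 1 1; 0 0 0 30 0 0 1; 0 0 0 28 0 0 1; 0 0 0 15 0 0 1; 0 0 0 7 0 0 1; 0 0 0 1 0 0 1; 0 0 0 0 0 0 0.64; 0 0 0 0 0 0 0.64")

```text
time: 16.5
position: [0.5721, 0.225, 0.0121]
tool_rot: [0.513, 0.487, -0.513, 0.487]
ft_force: [0.0, 0.9, 0.6]
grip_width: 0.0276
```

Emit:
play_rows(rows="0 0 0 0 0 0 0.64; 0 0 0 0 0 0 0.64; 0 0 0 -10 0 0 0.64; 0 0 0 -25 0 0 0.64; 0 0 0 -35 0 0 0.64; 0 0 0 -35 0 0 0.5; -0.085 0 0 0 0 0 0.4; -0.085 0 0 0 0 0 0.4")

```text
time: 17.17
position: [0.5743, 0.2267, 0.1208]
tool_rot: [0.47, 0.528, -0.466, 0.531]
ft_force: [0.1, -0.2, -0.2]
grip_width: 0.0446
```

Emit:
play_rows(rows="0 0 0 0 -17.6 33.5 0.4; 0 0 0 0 -17.6 33.5 0.4; 0 0 0 0 -17.6 33.5 0.4; 0 0 0 0 -17.6 33.5 0.4; 0 0 0 0 -17.6 33.5 0.4; 0 0 0 0 -17.6 33.5 0.4; 0 0 0 0 -17.6 33.5 0.4; 0 0 0 0 -17.6 33.5 0.4")

```text
time: 17.83
position: [0.4635, -0.0582, 0.1175]
tool_rot: [0.469, 0.528, -0.469, 0.53]
ft_force: [0.3, -0.2, -0.2]
grip_width: 0.0522
```

Emit:
play_rows(rows="0 0 0 0 -17.6 33.5 0.4; 0 0 0 0 -17.6 33.5 0.4; 0 0 0 0 -17.6 33.5 0.4; 0 0 0 0 0 0 0.4; 0 0 0 0 0 0 0.4")

```text
time: 18.25
position: [0.4234, -0.165, 0.1173]
tool_rot: [0.471, 0.527, -0.471, 0.528]
ft_force: [-0.2, 0.0, 0.2]
grip_width: 0.0522
```

```bash
python3 - <<'E'
from p import *
state()
look(); plan(.422,-.1615,1.688)
E
```

```text
t 18.25 [ 0.4234 -0.165   0.1173] down axis [ 0.001 -0.001 -1.   ] jaw [ 0.114 -0.994  0.001] y [0.994 0.114 0.001] F [-0.2  0.   0.2] w 0.0522 q6 0.84
blue [ 2.6 36.5] 510 [0.5735 0.1534 0.016 ]
blue [250.5 151.3] 583 [ 0.4574 -0.1554  0.016 ]
blue [250.9 227.5] 436 [ 0.3846 -0.164   0.016 ]
yellow [84.4 48.7] 14344 [0.5462 0.0208 0.016 ]
yellow [ 67.9 117.6] 152 [0.4758 0.0343 0.016 ]
yellow [ 19.3 199.5] 83 [0.3779 0.115  0.016 ]
yellow [  7.5 206.1] 299 [0.3659 0.1398 0.016 ]
ax -0.001  ty -1.2 tz -2.1  jaw -1.454  z now 0.1172
```

Emit:
play_rows(rows="0 0 0 30 -1 -3 0.4; 0 0 0 30 0 0 0.4; 0 0 0 30 0 0 0.4; 0 0 0 17 0 0 0.4; 0 0 0 4 0 0 0.4; 0 0 0 0 0 0 1; 0 0 0 0 0 0 1; 0 0 0 0 0 0 1")

```text
time: 18.97
position: [0.4231, -0.1597, 0.0067]
tool_rot: [0.469, 0.528, -0.469, 0.53]
ft_force: [0.2, 0.6, 0.6]
grip_width: 0.0397
```

Emit:
play_rows(rows="0 0 0 0 0 0 1; 0 0 0 0 0 0 1; 0 0 0 0 0 0 1; 0 0 0 -10 0 0 1; 0 0 0 -25 0 0 1; 0 0 0 -40 0 0 1; 0 0 0 -40 0 0 1; 0 0 0 0 0 0 1")

```text
time: 19.63
position: [0.4255, -0.1621, 0.127]
tool_rot: [0.47, 0.524, -0.469, 0.534]
ft_force: [0.2, -0.6, -1.5]
grip_width: 0.0213
```

Emit:
play_rows(rows="0.085 0 0 0 0 0 1; 0.085 0 0 0 0 0 1; 0 0 0 0 12.8 -34.5 1; 0 0 0 0 12.8 -34.5 1; 0 0 0 0 12.8 -34.5 1; 0 0 0 0 12.8 -34.5 1; 0 0 0 0 12.8 -34.5 1; 0 0 0 0 12.8 -34.5 1")

```text
time: 20.3
position: [0.5094, 0.0446, 0.1209]
tool_rot: [-0.513, -0.487, 0.513, -0.487]
ft_force: [0.9, -0.4, -0.5]
grip_width: 0.0214
```

Emit:
play_rows(rows="0 0 0 0 12.8 -34.5 1; 0 0 0 0 12.8 -34.5 1; 0 0 0 0 12.8 -34.5 1; 0 0 0 0 12.8 -34.5 1; 0 0 0 0 0 0 1; 0 0 0 0 0 0 1")

```text
time: 20.8
position: [0.5676, 0.1798, 0.1206]
tool_rot: [0.512, 0.488, -0.512, 0.488]
ft_force: [-0.2, -0.6, -0.6]
grip_width: 0.0211
```

```bash
python3 - <<'E'
from p import *
state(); im,i=look('w6'); plan(.5684,.178,-.053+np.pi/2)
E
```

```text
t 20.80 [0.5676 0.1798 0.1206] down axis [ 0. -0. -1.] jaw [-0.048 -0.999  0.   ] y [ 0.999 -0.048  0.   ] F [-0.2 -0.6 -0.6] w 0.0211 q6 1.74
blue [201.8 159.1] 18420 [0.5963 0.2259 0.016 ]
blue [254.6 287.7] 355 [0.4567 0.1841 0.016 ]
yellow [91.5  8.9] 766 [0.7614 0.3337 0.016 ]
yellow [403.8 165.7] 17489 [0.5821 0.0284 0.016 ]
yellow [411.8 270.3] 96 [0.4592 0.0018 0.016 ]
ax 0.004  ty 1.7 tz 0.4  jaw -1.624  z now 0.1204
```

View pics/w6.png

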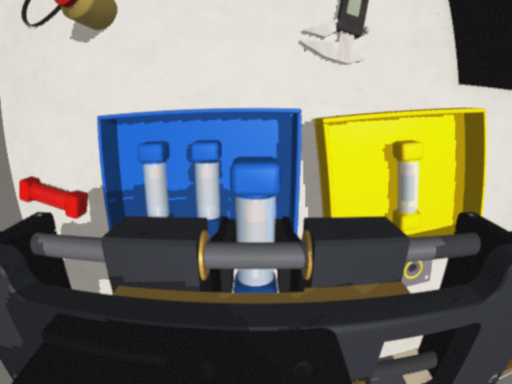

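The tube hangs over the free right-hand slot, and the other two lie flat at (155,182) and (207,180). I'll lower and release it, then go to the probe rack with the camera turned to face +y.

Emit:
play_rows(rows="0 0 0 30 1 0 1; 0 0 0 30 0 0 1; 0 0 0 27 0 0 1; 0 0 0 14 0 0 1; 0 0 0 7 0 0 1; 0 0 0 1 0 0 1; 0 0 0 0 0 0 0.64; 0 0 0 0 0 0 0.64")

```text
time: 21.52
position: [0.5693, 0.1773, 0.0125]
tool_rot: [0.513, 0.486, -0.512, 0.487]
ft_force: [0.2, -0.7, 0.1]
grip_width: 0.0275
```

Emit:
play_rows(rows="0 0 0 0 0 0 0.64; 0 0 0 0 0 0 0.64; 0 0 0 -10 0 0 0.64; 0 0 0 -25 0 0 0.64; 0 0 0 -35 0 0 0.64; 0 0 0 -35 0 0 0.5; 0 0 0 0 -26.8 27.7 0.4; 0 0 0 0 -26.8 27.7 0.4")

```text
time: 22.18
position: [0.5159, 0.1259, 0.1204]
tool_rot: [0.515, 0.485, -0.509, 0.49]
ft_force: [-0.9, -0.6, -0.5]
grip_width: 0.0442
```

Emit:
play_rows(rows="0 0 0 0 -26.8 27.7 0.4; 0 0 0 0 -26.8 27.7 0.4; 0 0 0 0 -26.8 27.7 0.4; 0 0 0 0 -26.8 27.7 0.4; -0.1247 0 0 -5 0 0 0.4; -0.1247 0 0 -5 0 0 0.4; -0.1247 0 0 -5 0 0 0.4; -0.1247 0 0 -5 0 0 0.4")

```text
time: 22.85
position: [0.3998, 0.0199, 0.1378]
tool_rot: [0.375, 0.599, -0.375, 0.6]
ft_force: [-0.3, 0.3, -0.2]
grip_width: 0.0517
```

Emit:
play_rows(rows="-0.1247 0 0 -5 0 0 0.4; -0.1247 0 0 -5 0 0 0.4; -0.1247 0 0 -5 0 0 0.4; -0.1247 0 0 -5 0 0 0.4; -0.1247 0 0 0 0 0 0.4; -0.1247 0 0 0 0 0 0.4; -0.1247 0 0 0 0 0 0.4; -0.1247 0 0 0 0 0 0.4")

```text
time: 23.52
position: [0.3998, 0.0203, 0.1576]
tool_rot: [0.042, 0.705, -0.042, 0.707]
ft_force: [1.2, 0.4, 0.2]
grip_width: 0.0523
```

Emit:
play_rows(rows="-0.1247 0 0 0 0 0 0.4; 0 0 0 0 0 0 0.4; 0 0 0 0 0 0 0.4")

```text
time: 23.77
position: [0.3998, 0.0203, 0.1572]
tool_rot: [0.001, 0.707, -0.002, 0.708]
ft_force: [-0.9, -0.5, -0.1]
grip_width: 0.0522
```

```bash
python3 - <<'E'
from p import *
state(); im,i=look('w7',z=.09)
E
```

```text
t 23.77 [0.3998 0.0203 0.1572] down axis [ 0.001 -0.    -1.   ] jaw [ 1.    -0.004  0.001] y [ 0.004  1.    -0.   ] F [-0.9 -0.5 -0.1] w 0.0522 q6 -0.23
blue [410.8  39.6] 7592 [0.5318 0.1599 0.09  ]
blue [243.3  31.5] 696 [0.3907 0.155  0.09  ]
yellow [135.  18.] 198 [0.3014 0.1748 0.09  ]
yellow [404.8 155.1] 13448 [0.5277 0.059  0.09  ]
yellow [240.1 112.5] 492 [0.388  0.0904 0.09  ]
yellow [332.9 187.4] 120 [0.4633 0.0305 0.09  ]
```

View pics/w7.png

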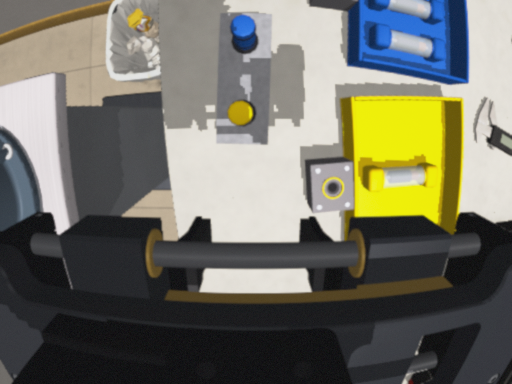

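The probes appear at (240,112) yellow, almost straight under the camera, and (244,30) blue. The yellow terminal is at (333,187), and the tubes lie flat in both trays. I'll hover over the yellow probe and grasp it.

Emit:
play_rows(rows="0 0 0 0 35 -6 0.4; 0 0 0 0 35 -6 0.4; 0 0 0 0 0 0 0.4; 0 0 0 30 0 0 0.4; 0 0 0 30 0 0 0.4; 0 0 0 30 0 0 0.4; 0 0 0 16 0 0 0.4; 0 0 0 5 0 0 0.4")

```text
time: 24.48
position: [0.3866, 0.0901, 0.0436]
tool_rot: [0.001, 0.709, -0.001, 0.706]
ft_force: [-0.5, -0.3, -0.5]
grip_width: 0.052
```

Emit:
play_rows(rows="0 0 0 0 0 0 0.4; 0 0 0 0 0 0 0.4")

```text
time: 24.65
position: [0.388, 0.0901, 0.0459]
tool_rot: [0.001, 0.707, -0.001, 0.707]
ft_force: [-0.4, -0.5, 0.2]
grip_width: 0.0523
```

```bash
python3 - <<'E'
from p import *
state(); i0=imaging.camera_info('wrist'); plan(.388,.0904,0)
im,i=look(z=.09)
# previous image: terminals and marker circle
im=cv2.imread('pics/w7.png'); print('cam off', )
E
```

```text
t 24.65 [0.388  0.0901 0.0459] down axis [ 0. -0. -1.] jaw [ 1.    -0.002  0.   ] y [ 0.002  1.    -0.   ] F [-0.4 -0.5  0.2] w 0.0523 q6 -0.05
ax -0.002  ty 0.3 tz -0.0  jaw -0.000  z now 0.0459
blue [404.5  11.6] 168 [0.4542 0.2097 0.09  ]
blue [457.7  80.5] 11517 [0.4836 0.1812 0.09  ]
blue [261.2 111.5] 1749 [0.3902 0.1604 0.09  ]
yellow [120.   31.5] 165 [0.3296 0.1987 0.09  ]
yellow [455.8 200.2] 5014 [0.4889 0.1223 0.09  ]
yellow [256.8 218.4] 74 [0.3885 0.1152 0.09  ]
yellow [255.4 232.3] 577 [0.3879 0.1086 0.09  ]
yellow [255.3 275.8] 537 [0.3878 0.0862 0.09  ]
cam off
```

Emit:
play_rows(rows="0 0 0 0 0 0 1; 0 0 0 0 0 0 1; 0 0 0 0 0 0 1; 0 0 0 0 0 0 1; 0 0 0 0 0 0 1; 0 0 0 0 0 0 1; 0 0 0 0 0 0 1; 0 0 0 0 0 0 1", squeeze=25)

```text
time: 25.37
position: [0.3877, 0.0903, 0.0457]
tool_rot: [0.0, 0.707, -0.0, 0.707]
ft_force: [-0.2, -0.5, 2.6]
grip_width: 0.0195
```

Emit:
play_rows(rows="0 0 0 -8 0 0 1; 0 0 0 -15 0 0 1; 0 0 0 -20 0 0 1; 0 0 0 -30 0 0 1; 0 0 0 -38 0 0 1; 0 0 0 0 -28 17 1; 0 0 0 0 -28 17 1; 0 0 0 0 -28 17 1")

```text
time: 26.03
position: [0.439, 0.0057, 0.1582]
tool_rot: [-0.001, 0.706, 0.0, 0.708]
ft_force: [0.1, 0.8, -1.8]
grip_width: 0.0193
```

Emit:
play_rows(rows="0 0 0 0 -28 17 1; 0 0 0 0 -28 17 1; 0 0 0 0 0 0 1; 0 0 0 0 0 0 1; 0 0 0 0 0 0 1")

```text
time: 26.45
position: [0.4711, -0.0492, 0.1564]
tool_rot: [0.001, 0.708, -0.0, 0.706]
ft_force: [-0.6, -0.1, 1.1]
grip_width: 0.0197
```

```bash
python3 - <<'E'
from p import *
state(); im,i=look('w8',z=.036,amin=20)
# terminal ring: small yellow blob; fit an enclosing ellipse to it
m=masks(im)['yellow']
cs,_=cv2.findContours(m,cv2.RETR_EXTERNAL,cv2.CHAIN_APPROX_NONE)
for c in cs:
    if 60<cv2.contourArea(c)<1500 and len(c)>5:
        e=cv2.fitEllipse(c); print(e, onplane('wrist',*e[0],.036,i).round(4))
cv2.imwrite('pics/w8c.png',cv2.resize(im[90:384,130:400],None,fx=2,fy=2))
E
```

```text
t 26.45 [ 0.4711 -0.0492  0.1564] down axis [-0.002  0.001 -1.   ] jaw [ 1.    -0.001 -0.002] y [0.001 1.    0.001] F [-0.6 -0.1  1.1] w 0.0197 q6 -0.34
blue [368.1   6.1] 1382 [0.584  0.1373 0.036 ]
yellow [349.2 110.1] 22579 [0.562  0.0263 0.036 ]
yellow [262.3 116.8] 169 [0.4769 0.0174 0.036 ]
yellow [255.6 218.2] 58 [ 0.4705 -0.0842  0.036 ]
yellow [255.2 232.8] 565 [ 0.4701 -0.1004  0.036 ]
yellow [254.8 276.1] 574 [ 0.4696 -0.153   0.036 ]
((254.82723999023438, 276.2308654785156), (17.984619140625, 42.957176208496094), 89.72825622558594) [ 0.4696 -0.1532  0.036 ]
((255.13815307617188, 232.79347229003906), (20.37461280822754, 36.557640075683594), 89.80339813232422) [ 0.47   -0.1004  0.036 ]
((262.5025634765625, 116.59000396728516), (23.272062301635742, 23.712892532348633), 125.79265594482422) [0.477  0.0175 0.036 ]
```

View pics/w8c.png

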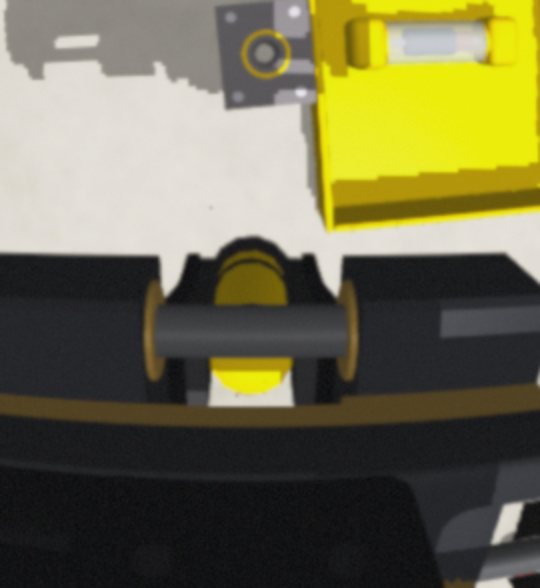

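The terminal ring is at (262,117) in the full image, almost straight under the camera, giving (0.477, 0.0175). The yellow probe hangs upright between the pads. I'll move over the terminal and settle.

Emit:
play_rows(rows="0 0 0 0 33.3 3 1; 0 0 0 0 33.4 2.9 1; 0 0 0 25 0 0 1; 0 0 0 25 0 0 1; 0 0 0 20 0 0 1; 0 0 0 0 0 0 1; 0 0 0 0 0 0 1; 0 0 0 0 0 0 1")

```text
time: 27.17
position: [0.4784, 0.0174, 0.0873]
tool_rot: [-0.0, 0.707, -0.0, 0.707]
ft_force: [0.3, 0.3, 0.5]
grip_width: 0.0192
```

Emit:
play_rows(rows="0 0 0 0 0 0 1; 0 0 0 0 0 0 1")

```text
time: 27.33
position: [0.4792, 0.0168, 0.0878]
tool_rot: [0.0, 0.706, -0.0, 0.708]
ft_force: [0.0, -0.3, 0.2]
grip_width: 0.0196
```

```bash
python3 - <<'E'
from p import *
state(); plan(.477,.0175,0)
im=snap('wrist')
m=masks(im)['yellow']; i=imaging.camera_info('wrist')
for c,a in blobs(m,20): print(c.round(1),a)
print('tip/terminal would be seen at',proj('wrist',np.array([.477,.0175,.036]),i))
state()
E
```

```text
t 27.33 [0.4792 0.0168 0.0878] down axis [ 0.002 -0.    -1.   ] jaw [ 1.    -0.001  0.002] y [ 0.001  1.    -0.   ] F [ 0.  -0.3  0.2] w 0.0196 q6 -0.20
ax -0.001  ty 0.7 tz -2.2  jaw 0.000  z now 0.0878
[361.8 148.2] 22520
[252.7 199.9] 158
[255.8 218.2] 54
[255.1 232.8] 558
[416.8 271.7] 697
[254.9 276. ] 570
tip/terminal would be seen at [252.90836756 204.73663937]
t 27.38 [0.4791 0.0167 0.0876] down axis [ 0.002 -0.    -1.   ] jaw [ 1.    -0.001  0.002] y [ 0.001  1.    -0.   ] F [-0.1  0.5 -0.7] w 0.0192 q6 -0.20
```

Emit:
play_rows(rows="0 0 0 0 0.7 -2.1 1; 0 0 0 6 0 0 1; 0 0 0 0 0 0 1; 0 0 0 0 0 0 1; 0 0 0 4 0 0 1; 0 0 0 4 0 0 1; 0 0 0 4 0 0 1; 0 0 0 0 0 0 1")

```text
time: 28.05
position: [0.4761, 0.0176, 0.0677]
tool_rot: [0.0, 0.707, -0.0, 0.707]
ft_force: [0.7, -0.3, 0.8]
grip_width: 0.0191
```

```bash
python3 - <<'E'
from p import *
state(); plan(.477,.0175,0)
E
```

```text
t 28.05 [0.4761 0.0176 0.0677] down axis [-0.001  0.    -1.   ] jaw [ 1.    -0.001 -0.001] y [0.001 1.    0.   ] F [ 0.7 -0.3  0.8] w 0.0191 q6 -0.20
ax -0.001  ty -0.1 tz 0.9  jaw 0.000  z now 0.0677
```

The pin is 8 mm into the hole with no force. I'll push it home.

Emit:
play_rows(rows="0 0 0 5 0 0 1; 0 0 0 5 0 0 1; 0 0 0 4 0 0 1; 0 0 0 3 0 0 1; 0 0 0 2 0 0 1; 0 0 0 1 0 0 1; 0 0 0 0 0 0 1; 0 0 0 0 0 0 1")

```text
time: 28.72
position: [0.4763, 0.0176, 0.0486]
tool_rot: [0.0, 0.707, -0.0, 0.707]
ft_force: [-0.3, -0.4, -0.3]
grip_width: 0.0194
```

Emit:
play_rows(rows="0 0 0 1 0 0 1; 0 0 0 0.5 0 0 1; 0 0 0 0 0 0 1; 0 0 0 0 0 0 1")

```text
time: 29.05
position: [0.4765, 0.0176, 0.0477]
tool_rot: [0.0, 0.707, -0.0, 0.707]
ft_force: [-0.4, 0.0, 4.9]
grip_width: 0.0194
```

Emit:
play_rows(rows="0 0 0 0.7 0 0 1; 0 0 0 0 0 0 1; 0 0 0 0 0 0 0.4; 0 0 0 0 0 0 0.4; 0 0 0 0 0 0 0.4; 0 0 0 0 0 0 0.4; 0 0 0 0 0 0 0.4; 0 0 0 -10 0 0 0.4")

```text
time: 29.72
position: [0.4752, 0.0178, 0.0553]
tool_rot: [0.001, 0.708, -0.0, 0.706]
ft_force: [-0.4, -0.1, -0.3]
grip_width: 0.0492
```

Emit:
play_rows(rows="0 0 0 -35 0 0 0.4; 0 0 0 -35 0 0 0.4; 0 0 0 -31 0 0 0.4; 0 0 0 0 23 -28.5 0.4; 0 0 0 0 23 -28.5 0.4; 0 0 0 0 23 -28.5 0.4; 0 0 0 0 0 0 0.4; 0 0 0 0 0 0 0.4")

```text
time: 30.38
position: [0.3887, 0.0877, 0.1579]
tool_rot: [-0.001, 0.707, 0.001, 0.707]
ft_force: [-0.5, 0.2, -0.2]
grip_width: 0.0524
```

```bash
python3 - <<'E'
from p import *
state(); im,i=look('w9',z=.09); 
E
```

```text
t 30.38 [0.3887 0.0877 0.1579] down axis [-0.001  0.    -1.   ] jaw [ 1.     0.002 -0.001] y [-0.002  1.     0.   ] F [-0.5  0.2 -0.2] w 0.0524 q6 -0.06
blue [421.1  69.2] 12987 [0.533  0.2022 0.09  ]
blue [351.3  37.8] 127 [0.4675 0.2211 0.09  ]
blue [257.5 109.5] 497 [0.3924 0.1593 0.09  ]
yellow [138.7  37.9] 207 [0.2959 0.223  0.09  ]
yellow [408.1 187.5] 7174 [0.5264 0.0974 0.09  ]
```

View pics/w9.png

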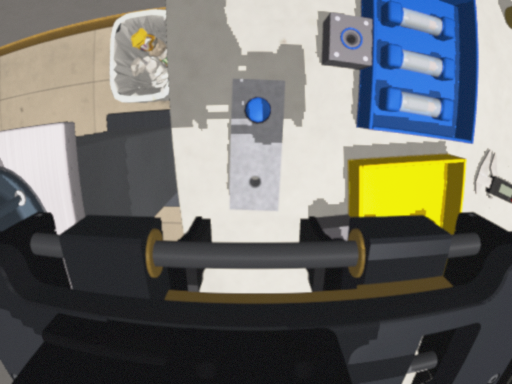

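The blue probe at (258,110) stands alone in the rack, giving (0.392, 0.159), 69 mm from the empty hole as it should be. The three blue tubes lie flat in the blue tray. I'll grasp the blue probe.

Emit:
play_rows(rows="0 0 0 0 36 2 0.4; 0 0 0 0 35.6 1.7 0.4; 0 0 0 0 0 0 0.4; 0 0 0 30 0 0 0.4; 0 0 0 30 0 0 0.4; 0 0 0 30 0 0 0.4; 0 0 0 17 0 0 0.4; 0 0 0 5 0 0 0.4")

```text
time: 31.1
position: [0.3949, 0.1574, 0.0429]
tool_rot: [0.0, 0.708, -0.001, 0.706]
ft_force: [-0.4, -0.3, -0.6]
grip_width: 0.0523
```

Emit:
play_rows(rows="0 0 0 0 0 0 0.4; 0 0 0 0 0 0 0.4; 0 0 0 0 0 0 0.4")

```text
time: 31.35
position: [0.396, 0.1581, 0.0462]
tool_rot: [0.001, 0.706, -0.0, 0.708]
ft_force: [0.3, 0.7, 0.2]
grip_width: 0.0521
```

```bash
python3 - <<'E'
from p import *
state(); plan(.3924,.1593,0)
E
```

```text
t 31.35 [0.396  0.1581 0.0462] down axis [ 0.003  0.    -1.   ] jaw [ 1.    -0.001  0.003] y [0.001 1.    0.   ] F [0.3 0.7 0.2] w 0.0521 q6 0.12
ax -0.001  ty 1.2 tz -3.6  jaw -0.000  z now 0.0462
```

Emit:
play_rows(rows="0 0 0 0 1.2 -3.6 0.4; 0 0 0 0 0 0 0.4; 0 0 0 0 0 0 1; 0 0 0 0 0 0 1; 0 0 0 0 0 0 1; 0 0 0 0 0 0 1; 0 0 0 0 0 0 1; 0 0 0 0 0 0 1")

```text
time: 32.02
position: [0.3911, 0.1595, 0.0453]
tool_rot: [0.0, 0.707, -0.0, 0.707]
ft_force: [-0.3, -0.7, 0.3]
grip_width: 0.0203
```

Emit:
play_rows(rows="0 0 0 0 0 0 1; 0 0 0 -8 0 0 1; 0 0 0 -15 0 0 1; 0 0 0 -20 0 0 1; 0 0 0 -30 0 0 1; 0 0 0 -38 0 0 1; 0 0 0 0 2 29 1; 0 0 0 0 2 29 1")

```text
time: 32.68
position: [0.4495, 0.1638, 0.1601]
tool_rot: [0.0, 0.705, 0.0, 0.709]
ft_force: [1.1, 0.3, -0.3]
grip_width: 0.0193
```

Emit:
play_rows(rows="0 0 0 0 2 29 1; 0 0 0 0 0 0 1; 0 0 0 0 0 0 1; 0 0 0 0 0 0 1; 0 0 0 0 0 0 1")

```text
time: 33.1
position: [0.476, 0.1653, 0.156]
tool_rot: [0.0, 0.708, -0.0, 0.706]
ft_force: [-0.3, -0.2, -0.2]
grip_width: 0.0192
```

```bash
python3 - <<'E'
from p import *
state(); im,i=look('w10',z=.036,amin=20)
m=masks(im)['blue']
cs,_=cv2.findContours(m,cv2.RETR_EXTERNAL,cv2.CHAIN_APPROX_NONE)
for c in cs:
    if 60<cv2.contourArea(c)<1500 and len(c)>5:
        e=cv2.fitEllipse(c); print(np.round(e[0],1),np.round(e[1],1), onplane('wrist',*e[0],.036,i).round(4))
E
```

```text
t 33.10 [0.476  0.1653 0.156 ] down axis [-0.003 -0.    -1.   ] jaw [ 1.    -0.001 -0.003] y [ 0.001  1.    -0.   ] F [-0.3 -0.2 -0.2] w 0.0192 q6 0.11
blue [349.1 117.2] 20562 [0.5673 0.2331 0.036 ]
blue [262.2 111.5] 156 [0.4821 0.2364 0.036 ]
blue [255.2 229.8] 802 [0.4753 0.117  0.036 ]
blue [255.  276.3] 590 [0.4751 0.0607 0.036 ]
yellow [492.3  54.9] 627 [0.76   0.3273 0.036 ]
yellow [388.6 220.9] 30 [0.6218 0.1244 0.036 ]
yellow [295.8 229.4] 101 [0.5175 0.1172 0.036 ]
yellow [275.1 284.5] 37 [0.4977 0.0496 0.036 ]
[255.3 276.4] [18.5 43.9] [0.4754 0.0606 0.036 ]
[255.1 229.7] [30.  37.2] [0.4752 0.1171 0.036 ]
[262.1 111.7] [23.1 23.7] [0.482  0.2361 0.036 ]
```

Emit:
play_rows(rows="0 0 0 0 35.4 3 1; 0 0 0 0 35.4 2.5 1; 0 0 0 25 0 0 1; 0 0 0 25 0 0 1; 0 0 0 19 0 0 1; 0 0 0 0 0 0 1; 0 0 0 0 0 0 1; 0 0 0 0 0 0 1")

```text
time: 33.82
position: [0.4838, 0.2363, 0.0881]
tool_rot: [0.0, 0.707, -0.0, 0.707]
ft_force: [0.2, -0.8, -0.1]
grip_width: 0.0194
```

Emit:
play_rows(rows="0 0 0 0 0 0 1; 0 0 0 0 0 0 1; 0 0 0 0 0 0 1; 0 0 0 0 0 0 1")

```text
time: 34.15
position: [0.4841, 0.2362, 0.0881]
tool_rot: [0.001, 0.707, -0.0, 0.708]
ft_force: [0.5, 1.3, -0.9]
grip_width: 0.0195
```

```bash
python3 - <<'E'
from p import *
state(); plan(.4815,.236,0)
im=snap('wrist','w11'); i=imaging.camera_info('wrist')
for c,a in blobs(masks(im)['blue'],20): print(c.round(1),a)
for x in(.479,.4815): print(x,proj('wrist',np.array([x,.236,.036]),i))
E
```

```text
t 34.15 [0.4841 0.2362 0.0881] down axis [ 0.001  0.    -1.   ] jaw [ 1.    -0.001  0.001] y [0.001 1.    0.   ] F [ 0.5  1.3 -0.9] w 0.0195 q6 0.25
ax -0.001  ty -0.2 tz -2.6  jaw -0.000  z now 0.0881
[364.  157.3] 18345
[251.2 200.8] 140
[255.2 229.8] 802
[411.9 275.1] 643
[256.8 276.2] 590
0.479 [249.26701563 205.86101452]
0.4815 [252.53739944 205.85825893]
```

The ring seen from low down gives x ≈ 0.4803. I'll correct by −3.7 mm and enter the hole gently.

Emit:
play_rows(rows="0 0 0 0 -0.2 -3.7 1; 0 0 0 6 0 0 1; 0 0 0 0 0 0 1; 0 0 0 0 0 0 1; 0 0 0 4 0 0 1; 0 0 0 4 0 0 1; 0 0 0 4 0 0 1; 0 0 0 0 0 0 1")

```text
time: 34.87
position: [0.4803, 0.2359, 0.0685]
tool_rot: [0.0, 0.707, -0.0, 0.707]
ft_force: [1.8, -0.8, -1.3]
grip_width: 0.0194
```

```bash
python3 - <<'E'
from p import *
state(); plan(.4803,.236,0)
E
```

```text
t 34.87 [0.4803 0.2359 0.0685] down axis [ 0. -0. -1.] jaw [ 1.    -0.001  0.   ] y [ 0.001  1.    -0.   ] F [ 1.8 -0.8 -1.3] w 0.0194 q6 0.25
ax -0.001  ty 0.1 tz 0.0  jaw 0.000  z now 0.0685
```

Emit:
play_rows(rows="0 0 0 5 0 0.4 1; 0 0 0 5 0 0 1; 0 0 0 4 0 0 1; 0 0 0 3 0 0 1; 0 0 0 2 0 0 1; 0 0 0 1 0 0 1; 0 0 0 0 0 0 1; 0 0 0 0 0 0 1")

```text
time: 35.53
position: [0.4804, 0.236, 0.0493]
tool_rot: [0.0, 0.707, -0.0, 0.707]
ft_force: [0.5, -1.6, -0.6]
grip_width: 0.0195
```

Emit:
play_rows(rows="0 0 0 1 0 0 1; 0 0 0 0.7 0 0 1; 0 0 0 0 0 0 1; 0 0 0 0 0 0 1")

```text
time: 35.87
position: [0.4804, 0.236, 0.0477]
tool_rot: [0.0, 0.707, -0.0, 0.707]
ft_force: [1.4, -0.8, -0.9]
grip_width: 0.0197
```

Emit:
play_rows(rows="0 0 0 0.7 0 0 1; 0 0 0 0.5 0 0 1; 0 0 0 0 0 0 1; 0 0 0 0 0 0 1")

```text
time: 36.2
position: [0.4804, 0.2361, 0.0473]
tool_rot: [0.0, 0.707, -0.0, 0.707]
ft_force: [1.7, -2.3, 6.0]
grip_width: 0.0196
```

Emit:
play_rows(rows="0 0 0 0.6 0 0 1; 0 0 0 0 0 0 1; 0 0 0 0 0 0 0.4; 0 0 0 0 0 0 0.4; 0 0 0 0 0 0 0.4; 0 0 0 0 0 0 0.4; 0 0 0 0 0 0 0.4; 0 0 0 -10 0 0 0.4")

```text
time: 36.87
position: [0.4788, 0.2356, 0.0545]
tool_rot: [-0.0, 0.709, -0.001, 0.706]
ft_force: [-0.8, 0.3, 1.3]
grip_width: 0.0489
```

Emit:
play_rows(rows="0 0 0 -35 0 0 0.4; 0 0 0 -35 0 0 0.4; 0 0 0 -35 0 0 0.4; 0 0 0 -30 -35 0 0.4; 0 0 0 -10 -35 0 0.4; 0 0 0 0 -35 0 0.4; 0 0 0 0 -35 0 0.4; 0 0 0 0 -35 0 0.4")

```text
time: 37.53
position: [0.4799, 0.0631, 0.1992]
tool_rot: [-0.0, 0.707, -0.0, 0.708]
ft_force: [1.2, 1.0, -0.5]
grip_width: 0.0521
```

Emit:
play_rows(rows="0 0 0 0 -35 0 0.4; 0 0 0 0 -35 0 0.4; 0 0 0 0 0 0 0.4; 0 0 0 0 0 0 0.4; 0 0 0 0 0 0 0.4; 0 0 0 0 0 0 0.4")

```text
time: 38.03
position: [0.4797, -0.0045, 0.1981]
tool_rot: [0.0, 0.707, 0.0, 0.707]
ft_force: [0.5, -0.1, -0.2]
grip_width: 0.0523
```

```bash
python3 - <<'E'
from p import *
state(); im,i=look('w12',z=.092)
c=snap('scene','sceneE')
t=snap('top')
a=cv2.resize(c[90:310,120:320],None,fx=2,fy=2)
b=im
h=max(a.shape[0],b.shape[0]); o=np.zeros((h,a.shape[1]+400,3),np.uint8); o[:a.shape[0],:400]=a; bb=cv2.resize(b,(400,300)); o[:300,400:]=bb
o=o[:, :800]; cv2.imwrite('pics/end.png',o)
for n,m in masks(t).items():
    for k,s in blobs(m,6):
        if s<150 and k[1]<270: print('top',n,k.round(1),s,onplane('top',*k,.02).round(3))
E
```

```text
t 38.03 [ 0.4797 -0.0045  0.1981] down axis [-0.     0.001 -1.   ] jaw [ 1.  0. -0.] y [-0.     1.     0.001] F [ 0.5 -0.1 -0.2] w 0.0523 q6 -0.24
blue [337.1  27.1] 5700 [0.5549 0.1498 0.092 ]
yellow [330.8 144.8] 17053 [0.5496 0.0373 0.092 ]
yellow [251.8 162.8] 391 [0.4761 0.0197 0.092 ]
top blue [176.4 215.1] 25 [0.483 0.249 0.02 ]
top yellow [247.1 191.4] 7 [ 0.571 -0.007  0.02 ]
```

View pics/end.png

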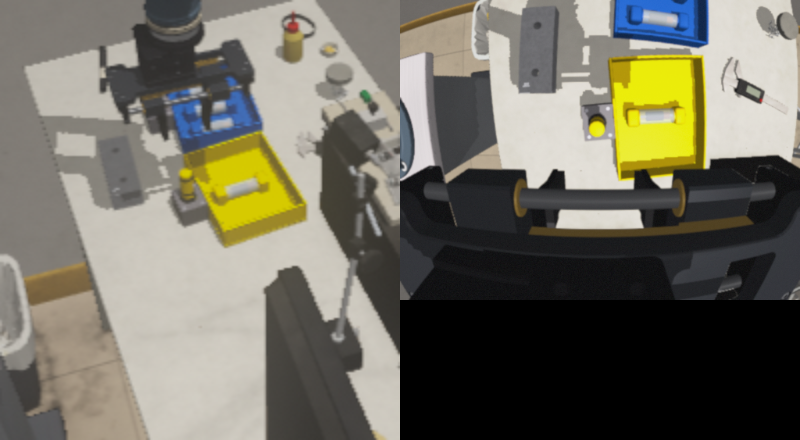

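The yellow probe stands plugged in upright at (597,125) in the right panel, and the yellow tube lies flat. The scene view shows the rack empty, but the gripper hides the blue terminal. I'll move aside and check the blue one.

Emit:
play_rows(rows="0 0 0 0 -36 -10 0.4; 0 0 0 0 -36 -10 0.4; 0 0 0 0 -36 -10 0.4; 0 0 0 0 -36 -10 0.4; 0 0 0 0 -36 -10 0.4; 0 0 0 0 -36 -10 0.4; 0 0 0 0 0 0 0.4; 0 0 0 0 0 0 0.4")

```text
time: 38.85
position: [0.4199, -0.2227, 0.1979]
tool_rot: [0.001, 0.707, -0.001, 0.707]
ft_force: [-0.2, 0.4, -0.8]
grip_width: 0.0522
```

```bash
python3 - <<'E'
from p import *
state()
c=snap('scene','sceneF'); t=snap('top','topF')
for cam,im in(('scene',c),('top',t)):
  for n,m in masks(im).items():
    for k,s in blobs(m,5):
        if s<200 and k[1]<270: print(cam,n,k.round(1),s)
for n,p in(('blue',(.4803,.236)),('yellow',(.4765,.0176))):
    for z in(.040,.092): print(n,z,proj('scene',np.array([*p,z])).round(1),proj('top',np.array([*p,z])).round(1))
a=cv2.resize(c[100:220,150:310],None,fx=3.5,fy=3.5,interpolation=cv2.INTER_CUBIC)
cv2.imwrite('pics/end2.png',a)
E
```

```text
t 38.85 [ 0.4199 -0.2227  0.1979] down axis [ 0.  0. -1.] jaw [ 1.    -0.004  0.   ] y [0.004 1.    0.   ] F [-0.2  0.4 -0.8] w 0.0522 q6 -0.72
scene yellow [232.2 182.5] 6
scene yellow [237.9 193.1] 30
top blue [176.6 215. ] 22
top yellow [239.6 217.4] 13
blue 0.04 [198.4 143.2] [178.8 215.5]
blue 0.092 [196.8 131.6] [175.5 214.9]
yellow 0.04 [213.8 188. ] [239.8 217.3]
yellow 0.092 [212.5 176.4] [239.  216.7]
```

View pics/end2.png

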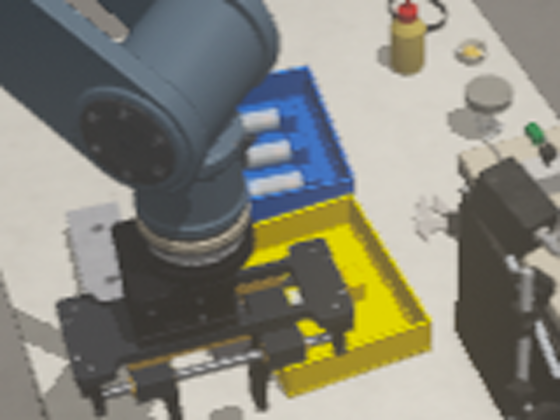

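The arm still hides the terminals in the scene view. The top view already shows the blue handle at (176.6, 215), as expected. One more step aside should confirm it.

Emit:
play_rows(rows="0 0 0 0 -38 -14 0.4; 0 0 0 0 -38 -14 0.4; 0 0 0 0 -38 -14 0.4; 0 0 0 0 -38 -14 0.4; 0 0 0 0 -38 -14 0.4; 0 0 0 0 -38 -14 0.4; 0 0 0 0 -38 -14 0.4; 0 0 0 0 0 0 0.4")

```text
time: 39.62
position: [0.3212, -0.4942, 0.1983]
tool_rot: [-0.002, 0.707, -0.004, 0.707]
ft_force: [-0.2, 0.3, 0.4]
grip_width: 0.0524
```

```bash
python3 - <<'E'
from p import *
state()
c=snap('scene'); t=snap('top')
for cam,im in(('scene',c),('top',t)):
  for n,m in masks(im).items():
    for k,s in blobs(m,5):
        if s<200 and k[1]<270: print(cam,n,k.round(1),s)
a=cv2.resize(c[100:230,140:310],None,fx=4.4,fy=4.4,interpolation=cv2.INTER_CUBIC)
cv2.imwrite('pics/end3.png',a)
E
```

```text
t 39.62 [ 0.3212 -0.4942  0.1983] down axis [ 0.001 -0.008 -1.   ] jaw [ 1.    -0.003  0.001] y [ 0.003  1.    -0.008] F [-0.2  0.3  0.4] w 0.0524 q6 -1.18
scene blue [196.8 131.6] 16
scene blue [198.4 137.9] 11
scene yellow [213.5 188.2] 8
top blue [176.3 215.1] 22
top yellow [239.3 217.2] 9
```

View pics/end3.png

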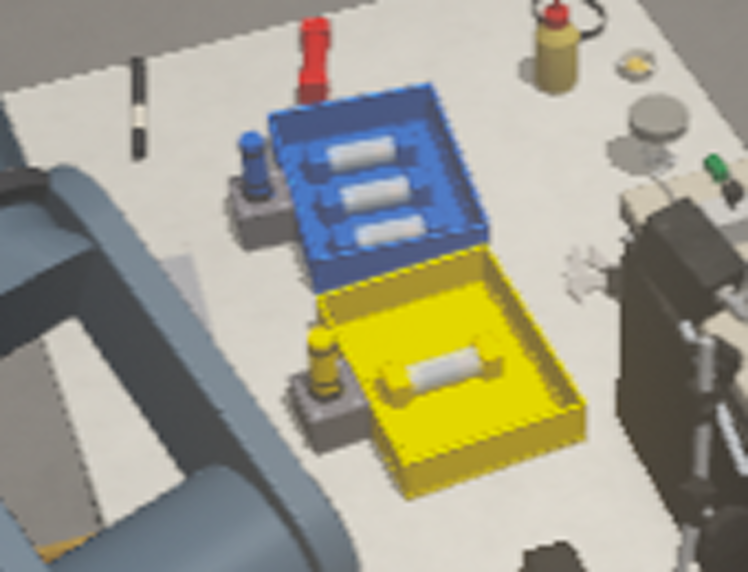

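Both probes stand upright with their collars down on the blocks, blue at (254,165) and yellow at (323,360). All four tubes lie flat in their trays, and the red tube and marker haven't moved. I'll hand in.

```bash
python3 -c "
from rig import robot
print(robot.hand_in())"
```

```text
the job is handed in; nothing more can be done
None
```

I put all four tubes found on the bench into their trays, then plugged both probes into the terminals of their own colour. I handed the job in at about 40 s on the robot's clock. No fifth tube (yellow_tube_2) showed in the top or wrist views, so I took it as absent.

**Tubes:** Three blue tubes lie flat side by side in the blue tray, and one yellow tube lies flat in the yellow tray. My first grasp of the yellow tube missed because I lifted before the fingers had closed. The tube had not moved, and the second try held.

**Probes:** Each pin went in with almost no force and stopped when the collar met the block, at 4.9 N for yellow and 6.0 N for blue. I pushed both slightly further before letting go.

**Last checks:**
- **Scene picture:** Both probes stand upright on their blocks, the tubes lie flat, and the red look-alike and marker have not moved. I did not re-measure the trial block or tape roll at the end, but the arm never came near them.
- **Blue probe height:** The top blob of its handle in the scene picture sits at the pixel expected for a fully plugged probe.
- **Yellow probe height:** The scene colour blobs did not give a clean measurement. Its seating rests on the stop height, the contact force and how it looks in the picture.
- **Blue terminal position:** Two measurements of it differed by about 3 mm. A closer look before plugging settled it.

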